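# Set up a mould plate on risers for knocking out its dowels

### The job

Get the mould plate ready for having its two dowels knocked out: stand the two matching riser blocks on the steel base plate, one across each end and flush with that end, put the catch tin on the base plate midway between them, and lay the aluminium mould plate, dowel heads up, across both risers squarely above the base plate, so that the dowels are over the tin. Lay the brass drift on the empty half of the rubber tool mat, midway along it and alongside the two punches. Leave the odd low block where it stands, and let go of everything.

Things in the scene. Friction and masses are not known exactly. Their poses are not given: they have to be found in the camera images.
- base_plate: Flat bright steel plate with four small holes, 150 x 80 x 20 mm thick, fixed. Origin: centre of its underside, on the bench; x along the 150 mm, y across the 80 mm, z up, top at 20 mm. A riser flush with an end has its 76 mm length along the plate's y and its centre 62.5 mm from the plate's centre along x. Its place and yaw differ at each start.
- riser_a: One of two equal, interchangeable bright steel riser blocks with dark round holes in top and sides, 76 mm long x 25 mm wide x 50 mm tall, 0.6 kg, loose, standing on the bench. Origin: centre of its underside; x along the 76 mm, y across the 25 mm, z up. It stands the same way up on the base plate. Grip across the 25 mm. Either riser may go to either end.
- riser_b: The other riser block, the same as riser_a in size, mass and axes.
- catch_tin: Round open aluminium tin, 58 mm outside diameter, 28 mm tall, wall 2.5 mm, about 0.08 kg, loose, mouth up on the bench. Origin: centre of its underside, z up. Can be gripped across its outside. Between the risers it has about 20 mm of room on either side; along the base plate's y the space is open.
- mould_plate: Aluminium plate lying flat, 150 x 64 x 16 mm thick, about 0.42 kg, loose, with two square cavity impressions on top and two steel dowels 3 mm proud of the top, 12 mm either side of its middle along x. Origin: centre of its underside; x along the 150 mm, y across the 64 mm, z up. Grip across the 64 mm at the middle. On the risers its underside is 70 mm above the bench; either end may go either way.
- drift: Brass drift (punch bar) lying on the bench: a square bar 100 mm long, 14 x 14 mm, with a round nose 11 mm thick and 30 mm long at its +x end, about 0.17 kg, loose. Origin: on the underside, below the middle of the square bar; x along the bar towards the nose, z up. Either end may point either way.
- tool_mat: Black rubber mat, 170 x 100 x 4 mm thick, fixed, with two thin steel punches (8 mm thick, 120 mm long, along x) fixed on its +y half, 18 and 36 mm from its middle line. Origin: centre of its underside; x along the 170 mm, y towards the punches, z up, top at 4 mm. The empty half is the -y half; its middle line is at y = -24 mm. Its place and yaw differ at each start.
- odd_block: Odd low dark steel block without holes, 58 x 30 x 30 mm tall, loose, standing among the things. Not part of the set: to be left alone. Origin: centre of its underside, x along the 58 mm.

How it is judged:
By the outcome, as a careful person would: the job done as asked, in the order asked, and still so for the second after the job is handed in, with the robot touching nothing.
It also fails if it takes over 141 s, if anything falls off the work surface, if the arm or the gripper's body presses on something with over 40 N, if the wrist force passes 120 N, or if a joint passes its speed limit or range.

### The arm

A 7-joint arm with a two-finger parallel gripper is mounted at the origin on the work surface. World frame = base frame: x ahead of the robot, y to its left, z up, the work surface at z = 0. Lengths are in m, angles in rad, forces in N, time in s.
With the tool pointing down it reaches from about 0.4 to 0.85 m from the base axis. Payload 10.4 kg.
Tool frame: the origin (TCP) lies where the fingers leave the gripper's body, on its centre line; the fingertips stand 70 mm ahead of it and the grasp point (between the pads) lies r.grip_depth ahead of it (r.grip_depth is the distance from the TCP to the grasp point, in m); z points along the fingers, y is the direction in which the jaws open and shut (so a half turn about z gives the same grasp; the last joint's range is limited). The gripper opens to 87 mm and grips with 3 to 60 N. Pads are 19 mm wide; open, the fingers measure 117 mm over their backs; the gripper's body (75 mm by 190 mm) begins 51 mm behind the grasp point.
Start: joints at [-1.335, 0.332, -0.065, 1.46, 0.022, 1.35, -0.088], TCP at [0.16, 0.604, 0.292] pointing down, gripper open.
Joint ranges: [-2.6, 2.6], [-0.5, 2.12], [-1.47, 1.34], [0.16, 2.42], [-1.27, 4.41], [0.06, 2.06], [-2.6, 2.6]. Speed limits (rad/s): [2.22, 2.22, 2.79, 2.79, 3.14, 3.14, 3.14].

### API

Orientations are given as a unit quaternion [x, y, z, w].
In Python, from bench import monitor, viewer, workorder, nets, r gives the robot as it stands.
- The arm moves only by the tool drive_tool, never from a script. Its argument "plan" is a list of rows, each an object of numbers: "rx", "ry", "rz": the turn, a rotation vector about the tool's x, y, z in units of 360 degrees (1.0 is 360 degrees); "x", "y", "z": the shift along the tool's x, y, z in units of 1000 mm (1.0 is 1000 mm); "fingers": the opening, from 0 (shut) to 1 (fully open). In form: [{"rx": .., "ry": .., "rz": .., "x": .., "y": .., "z": .., "fingers": ..}, ...]. A call has 1 to 12 rows; each row is the pose to reach, as a shift and turn from the pose commanded when the call began, along the tool's axes at that moment, turning the shorter way round; what a row does not reach only later rows make up. A row lasts 1/8 s, in which the tool goes at most 62.5 mm and 10.7 degrees, less where a joint would pass 70% of its speed; a pose out of reach is approached as far as the arm can. A call with a number of a shift or a turn outside -1 to 1 is refused whole. A call with a gripper value outside its range is refused whole. The fingers move at their own pace and stop on an object; "squeeze" is the grip in N (left out, the last holds). Time passes only in rows, so rows that repeat a pose let the fingers close. It gives the time, the measured TCP pose, the force and the opening at its end, in the units of the state.
- monitor.read_state(): the state, without advancing time (a new reading comes with each control period).
- viewer.camera(name): name is "scene" or "top" or "wrist"; returns a dict with "color" (420x560x3 uint8, red, green, blue), "depth" (420x560 float32, m along the optical axis (not along the pixel's ray), 0 where there is no reading), "camera_matrix" (3x3 intrinsics, pixels), "xyz" and "rotation" of the camera in the world. Camera axes: x right, y down, z forward; pixel columns grow to the right and rows downward; lengths in m; the calibration is good to about 2 mm. A picture is of the moment at which its call begins.
- workorder.close_job(): hands the job in, once; it reports no verdict.
Trained networks look in the newest picture that a camera, given by its name, has taken for a name from the list of things; names that differ only in an ending like _2 or _b are one class to them, and where a whole thing is asked for, a point or a joint stands for the part that bears it (a point fixed in the world has none). Each returns a list of dicts, best first, with "confidence" (0 to 1); they miss things now and then, are a little off and sometimes report something else, mostly with a low value. They report only what shows in the picture. A call takes as long as a camera call.
- nets.find_in(label, camera): "centre" ([x, y, z] in m, in world coordinates, good to about 4 mm: the middle of the surface that is visible of it).
- nets.regions_of(label, camera): "region" (420x560 bool, what is visible of it).
The state is a dict: "time": time; "joint_positions": joint angles; "joint_vel": joint speeds; "joint_torque": joint torques, N m; "ee_pos": TCP position; "eef_rot": TCP orientation; "ft_force": force on the tool from outside, world axes, zero at the start; "torque": the same for the moment, N m; "width": finger opening in m.
Only numpy, scipy, OpenCV 4.12 (cv2) and the standard library are available. Lean on these libraries where they do the work, as an engineer would, in place of code of your own. Each camera call takes 0.05 s, during which the arm holds its last target.

## Working session

There is one attempt and no reset: what is moved stays moved. The work goes in short steps, Python scripts to look and compute and a tool call to move; the robot and the scene stay as the last step left them, time stands still between calls to the robot, and variables do not carry over. Pictures are saved under pics/ and viewed, and the job is handed in when it is done.

Besides the shell and the picture viewer there is one more tool, called by a JSON object that holds its "op" and its "data", one argument or row to a line. drive_tool: Moves the arm, as the interface text tells. Its arguments: {"type":"object","properties":{"plan":{"type":"array","items":{"type":"object","properties":{"rx":{"type":"number","minimum":-1,"maximum":1},"ry":{"type":"number","minimum":-1,"maximum":1},"rz":{"type":"number","minimum":-1,"maximum":1},"x":{"type":"number","minimum":-1,"maximum":1},"y":{"type":"number","minimum":-1,"maximum":1},"z":{"type":"number","minimum":-1,"maximum":1},"fingers":{"type":"number"}}}},"squeeze":{"type":"number"}},"required":["plan"]}

```bash
ls; mkdir -p pics; cat > h.py <<'E'
import numpy as np, cv2
from bench import monitor, viewer, workorder, nets, r
def snap(cam,fn):
    c=viewer.camera(cam); cv2.imwrite('pics/'+fn,c['color'][:,:,::-1]); return c
def cloud(c):
    K=np.array(c['camera_matrix']);d=c['depth'];h,w=d.shape
    u,v=np.meshgrid(np.arange(w),np.arange(h))
    p=np.stack([(u-K[0,2])/K[0,0]*d,(v-K[1,2])/K[1,1]*d,d],-1)
    R=np.array(c['rotation'])
    if R.shape!=(3,3):
        from scipy.spatial.transform import Rotation as Q; R=Q.from_quat(R).as_matrix()
    return p@R.T+np.array(c['xyz'])
E
python3 - <<'E'
from h import *
print(monitor.read_state()); print(r.grip_depth)
for n in ['scene','top','wrist']:
    c=snap(n,n+'0.png'); print(n,c['xyz'],c['rotation'],c['camera_matrix'])
    if n=='top': np.savez('top0.npz',**{k:np.array(v) for k,v in c.items()})
E
```

```text
pics
{'time': 0.0, 'joint_positions': array([-1.33458905,  0.33285367, -0.06470078,  1.46096091,  0.0216081 ,
        1.34987707, -0.08848319]), 'joint_vel': array([ 6.63028284e-05,  3.89793021e-05,  3.91981066e-04, -6.53662902e-04,
       -4.51574786e-04, -7.27035746e-04,  1.73298492e-04]), 'joint_torque': array([-6.14563692e-05, -6.23253894e+01,  2.48964335e-02, -3.89904392e+01,
       -6.11313432e-02,  3.97534075e-02,  1.95681737e-04]), 'ee_pos': array([0.1598834 , 0.60390299, 0.29145588]), 'eef_rot': array([ 1.29022564e-01,  9.91641410e-01, -6.99497805e-04, -5.41677807e-05]), 'ft_force': array([-0.409957  ,  0.65021645, -0.33711256]), 'torque': array([ 0.03285211, -0.01010251,  0.04296726]), 'width': 0.08701672165413864}
0.051
scene [ 0.98765748 -0.76685985  1.1921548 ] [ 0.91651396  0.23274635 -0.08778845 -0.31324828] [[524.12345184   0.         281.03045861]
 [  0.         524.12345184 221.82618381]
 [  0.           0.           1.        ]]
top [0.3225628  0.01341049 1.08264425] [-0.66876301  0.73527121 -0.07988499  0.07583322] [[469.52349585   0.         276.64474799]
 [  0.         469.52349585 217.27239112]
 [  0.           0.           1.        ]]
wrist [0.09730803 0.61993511 0.38339859] [0.78679765 0.60532615 0.07315714 0.09580057] [[351.89900159   0.         276.74272776]
 [  0.         351.89900159 207.64240483]
 [  0.           0.           1.        ]]
```

View pics/top0.png

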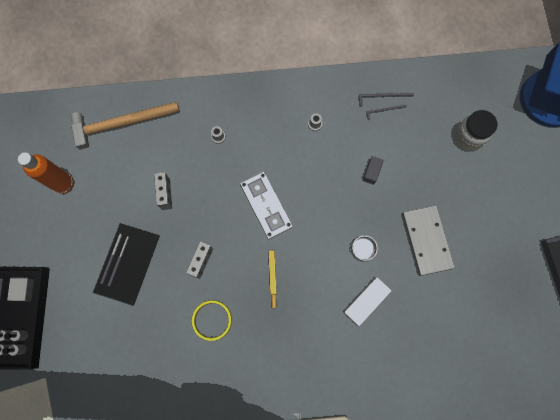

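View pics/scene0.png

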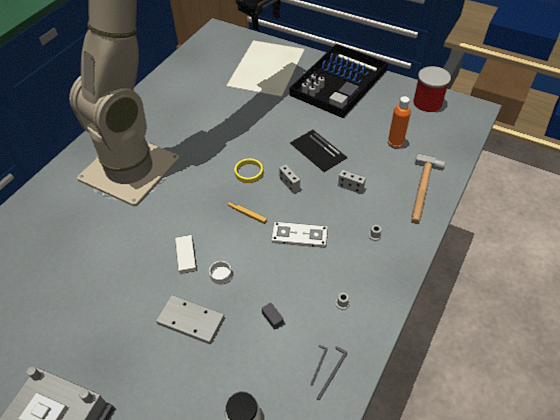

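View pics/wrist0.png

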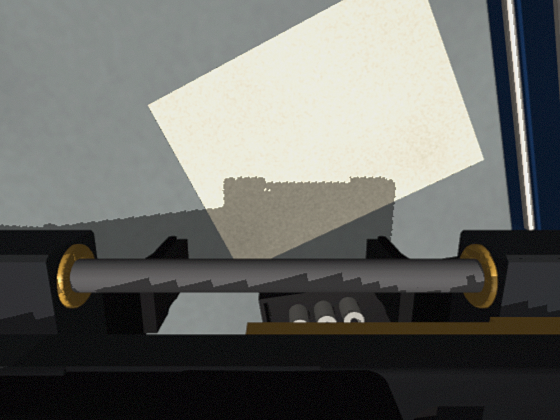

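The top picture shows the base plate at (428,240), tin (364,248), mould plate (266,205), drift (272,278), risers at (162,190) and (199,260), odd block (373,170) and mat (126,263). The white block at (368,302) isn't in the list of things. Next I'll measure poses.

```bash
cat >> h.py <<'E'
def rect(P):
    (cx,cy),(a,b),t=cv2.minAreaRect((P[:,:2]*1000).astype(np.float32))
    if a<b: a,b=b,a; t+=90
    return np.round([cx,cy,a,b,(t+90)%180-90],1)
def measure(c,labels,cam,tops):
    X=cloud(c)
    for l in labels:
        for d in nets.regions_of(l,cam):
            if d['confidence']<.3: continue
            m=d['region']&(c['depth']>0)
            P=X[m]
            if len(P)<20: continue
            z=np.percentile(P[:,2],90)
            T=P[abs(P[:,2]-tops[l])<.006] if l in tops else P
            v,u=np.nonzero(m)
            print(l,round(d['confidence'],2),'px',int(u.mean()),int(v.mean()),'n',len(P),len(T),'z',z.round(4),rect(T) if len(T)>10 else '')
TOPS=dict(base_plate=.02,riser_a=.05,catch_tin=.028,mould_plate=.016,drift=.014,tool_mat=.004,odd_block=.03)
E
python3 - <<'E'
from h import *
for n in ['top','scene']:
    c=viewer.camera(n); print(n); measure(c,TOPS,n,TOPS)
E
```

```text
top
base_plate 0.76 px 427 240 n 2408 2280 z 0.0229 [ 475.5 -344.5  150.2   82.1    6.8]
riser_a 0.85 px 199 259 n 490 377 z 0.0526 [476.4 178.7  75.7  25.5 -27.1]
riser_a 0.6 px 162 190 n 498 357 z 0.0527 [645.8 254.6  75.8  25.6   1.6]
catch_tin 0.78 px 363 248 n 541 105 z 0.0277 [ 468.8 -194.3   55.7   55.    -2.7]
catch_tin 0.47 px 272 276 n 310 0 z 0.0167 
mould_plate 0.59 px 265 205 n 1782 1694 z 0.0193 [594.5  18.8 151.6  64.3  21.6]
drift 0.54 px 199 260 n 550 35 z 0.0526 [470.8 168.5  75.1   2.  -27.8]
drift 0.52 px 272 277 n 328 302 z 0.0166 [421.8  19.5 124.2  13.6  -4.9]
tool_mat 0.87 px 125 264 n 3093 2841 z 0.0091 [487.9 351.9 171.5 101.3 -22.6]
odd_block 0.77 px 372 170 n 355 299 z 0.0327 [ 652.9 -240.9   58.3   29.7  -26.1]
scene
base_plate 0.82 px 190 318 n 1890 1737 z 0.0236 [ 476.7 -345.   151.4   82.7    5.9]
riser_a 0.75 px 351 181 n 455 191 z 0.0526 [6.464e+02 2.538e+02 7.780e+01 3.060e+01 1.000e-01]
catch_tin 0.88 px 220 271 n 398 96 z 0.0273 [ 470.8 -194.9   55.7   55.3   33.3]
catch_tin 0.3 px 318 149 n 1152 0 z 0.0106 
mould_plate 0.72 px 299 234 n 1121 1002 z 0.0203 [594.9  19.9 149.3  71.   21.4]
drift 0.77 px 249 212 n 207 171 z 0.0174 [423.   17.9 126.9  19.8  -0.5]
tool_mat 0.85 px 318 150 n 1226 1063 z 0.0104 [488.5 353.5 178.3 109.3 -22.8]
tool_mat 0.36 px 220 271 n 395 205 z 0.0272 [ 464.9 -185.4   77.6   50.7  -55. ]
odd_block 0.71 px 272 315 n 357 261 z 0.0331 [ 655.3 -241.7   58.4   31.   -27.4]
```

```bash
cat >> h.py <<'E'
from scipy.spatial.transform import Rotation as Q
def toolR(psi):
    a=np.radians(psi); x=[np.cos(a),np.sin(a),0]; z=[0,0,-1]; return np.column_stack([x,np.cross(z,x),z])
def rel(p,jaw,st=None):
    """p: grasp-point target xyz m; jaw: world angle deg of jaw axis (mod 180)"""
    st=st or monitor.read_state(); q=Q.from_quat(st['eef_rot']); R0=q.as_matrix()
    psi0=np.degrees(np.arctan2(R0[1,0],R0[0,0])); az=np.degrees(np.arctan2(p[1],p[0]))
    j=(jaw-az+90)%180-90   # jaw relative to azimuth -> joint7 within +-90
    psi=az+j+90
    tcp=np.array(p)+[0,0,r.grip_depth]
    d=R0.T@(tcp-st['ee_pos']); rv=(Q.from_matrix(R0).inv()*Q.from_matrix(toolR(psi))).as_rotvec()/(2*np.pi)
    print('rel x %.4f y %.4f z %.4f rx %.4f ry %.4f rz %.4f'%(*d,*rv),'| psi0 %.1f psi %.1f'%(psi0,psi),'rows', int(np.ceil(max(np.linalg.norm(d)/.0625,np.abs(rv).max()*360/10.7))))
def stat():
    s=monitor.read_state(); R=Q.from_quat(s['eef_rot']).as_matrix()
    print('t %.2f grasp'%s['time'],(s['ee_pos']+R[:,2]*r.grip_depth).round(4),'psi %.2f jaw %.2f tilt %.2f'%(np.degrees(np.arctan2(R[1,0],R[0,0])),np.degrees(np.arctan2(R[1,1],R[0,1])),np.degrees(np.arccos(-R[2,2]))),'F',s['ft_force'].round(1),'w %.4f'%s['width'],'q',s['joint_positions'].round(2))
E
python3 - <<'E'
from h import *
c=viewer.camera('wrist'); R=Q.from_quat(c['rotation']).as_matrix(); s=monitor.read_state(); R0=Q.from_quat(s['eef_rot']).as_matrix()
print('cam axes in tool',(R0.T@R).round(3), 'pos',(R0.T@(c['xyz']-s['ee_pos'])).round(4))
c=viewer.camera('top'); X=cloud(c); stat()
for lo,hi in [(.06,.1),(.1,.2),(.2,1)]:
    m=(c['depth']>0)&(X[...,2]>lo)&(X[...,2]<hi)
    n,lab,stt,cen=cv2.connectedComponentsWithStats(m.astype(np.uint8))
    for i in range(1,n):
        if stt[i,4]>20:
            P=X[lab==i]; print(lo,cen[i].round(),P.min(0).round(3),P.max(0).round(3))
E
```

```text
cam axes in tool [[-0.001 -0.971 -0.239]
 [ 1.    -0.001  0.   ]
 [-0.    -0.239  0.971]] pos [ 0.0646 -0.0007 -0.0919]
t 1.05 grasp [0.1599 0.6042 0.2413] psi 165.18 jaw 75.18 tilt 0.01 F [-0.5 -0.1 -0.1] w 0.0870 q [-1.33  0.33 -0.06  1.46  0.02  1.35 -0.09]
0.06 [545.  87.] [ 0.745 -0.68   0.07 ] [ 0.882 -0.622  0.1  ]
0.06 [480. 126.] [ 0.684 -0.522  0.06 ] [ 0.752 -0.454  0.092]
0.06 [ 54. 178.] [0.669 0.472 0.06 ] [0.715 0.516 0.1  ]
0.06 [  7. 336.] [0.344 0.577 0.06 ] [0.355 0.59  0.077]
0.06 [  5. 351.] [0.314 0.581 0.061] [0.325 0.594 0.074]
0.1 [552.  76.] [ 0.747 -0.681  0.1  ] [ 0.884 -0.622  0.129]
0.1 [ 37. 167.] [0.669 0.472 0.1  ] [0.718 0.524 0.184]
```

```bash
cat >> h.py <<'E'
def view(obj,jaw,h=.25):
    """go to view pose: grasp jaw orientation, object under camera"""
    az=np.degrees(np.arctan2(obj[1],obj[0])); psi=az+((jaw-az+90)%180-90)+90
    x=toolR(psi)[:,0]; p=np.array([obj[0],obj[1],h-r.grip_depth])-.075*x
    st=monitor.read_state(); R0=Q.from_quat(st['eef_rot']).as_matrix()
    d=R0.T@(p+[0,0,r.grip_depth]-st['ee_pos']); rv=(Q.from_matrix(R0).inv()*Q.from_matrix(toolR(psi))).as_rotvec()/(2*np.pi)
    print('view x %.4f y %.4f z %.4f rz %.4f'%(*d,rv[2]),rv.round(4),'psi',psi)
E
python3 -c "
from h import *
view((.476,.179),62.9)"
```

```text
view x -0.4877 y -0.3461 z 0.0422 rz 0.0341 [ 0.     -0.      0.0341] psi 152.9
```

{"op": "drive_tool", "data": {
  "plan": [
    {"x": -0.488, "y": -0.346, "z": 0.042, "rz": 0.034, "fingers": 1},
    {"x": -0.488, "y": -0.346, "z": 0.042, "rz": 0.034, "fingers": 1},
    {"x": -0.488, "y": -0.346, "z": 0.042, "rz": 0.034, "fingers": 1},
    {"x": -0.488, "y": -0.346, "z": 0.042, "rz": 0.034, "fingers": 1},
    {"x": -0.488, "y": -0.346, "z": 0.042, "rz": 0.034, "fingers": 1},
    {"x": -0.488, "y": -0.346, "z": 0.042, "rz": 0.034, "fingers": 1},
    {"x": -0.488, "y": -0.346, "z": 0.042, "rz": 0.034, "fingers": 1},
    {"x": -0.488, "y": -0.346, "z": 0.042, "rz": 0.034, "fingers": 1},
    {"x": -0.488, "y": -0.346, "z": 0.042, "rz": 0.034, "fingers": 1},
    {"x": -0.488, "y": -0.346, "z": 0.042, "rz": 0.034, "fingers": 1},
    {"x": -0.488, "y": -0.346, "z": 0.042, "rz": 0.034, "fingers": 1},
    {"x": -0.488, "y": -0.346, "z": 0.042, "rz": 0.034, "fingers": 1}
  ]
}}

```text
validation failed for argument at $.pl...
```

```bash
python3 -c "
from h import *
stat(); c=snap('wrist','w1.png'); measure(c,TOPS,'wrist',TOPS)"
```

```text
t 1.05 grasp [0.1599 0.6042 0.2413] psi 165.18 jaw 75.18 tilt 0.01 F [-0.5 -0.1 -0.1] w 0.0870 q [-1.33  0.33 -0.06  1.46  0.02  1.35 -0.09]
```

View pics/w1.png

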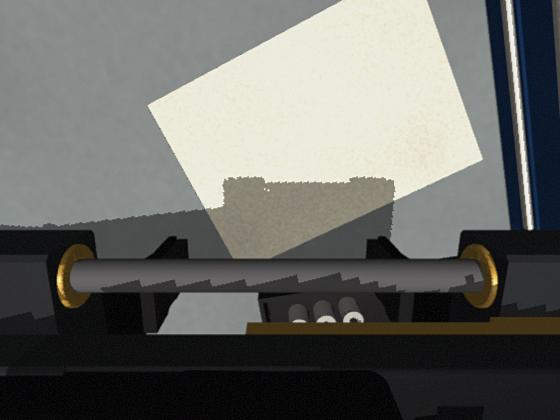

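The wrist view is unchanged because the call was refused. I'll resend it with every field filled in.

{"op": "drive_tool", "data": {
  "plan": [
    {"rx": 0.0, "ry": 0.0, "rz": 0.034, "x": -0.488, "y": -0.346, "z": 0.042, "fingers": 1.0}
  ]
}}

```text
time: 1.58
ee_pos: [0.1964, 0.5582, 0.2874]
eef_rot: [0.219, 0.976, 0.0, -0.001]
ft_force: [2.0, -0.3, 0.6]
width: 0.0867
```

```bash
python3 -c "
from h import *
stat();view((.476,.179),62.9)"
```

```text
t 1.57 grasp [0.1963 0.5583 0.2364] psi 154.66 jaw 64.66 tilt 0.13 F [ 2.  -0.3  0.6] w 0.0867 q [-1.29  0.26 -0.02  1.56  0.    1.32 -0.18]
view x -0.4900 y -0.2254 z 0.0362 rz 0.0049 [ 0.     -0.0004  0.0049] psi 152.9
```

{"op": "drive_tool", "data": {
  "plan": [
    {"rx": 0, "ry": 0, "rz": 0.005, "x": -0.49, "y": -0.225, "z": 0.036, "fingers": 1.0},
    {"rx": 0, "ry": 0, "rz": 0.005, "x": -0.49, "y": -0.225, "z": 0.036, "fingers": 1.0},
    {"rx": 0, "ry": 0, "rz": 0.005, "x": -0.49, "y": -0.225, "z": 0.036, "fingers": 1.0},
    {"rx": 0, "ry": 0, "rz": 0.005, "x": -0.49, "y": -0.225, "z": 0.036, "fingers": 1.0},
    {"rx": 0, "ry": 0, "rz": 0.005, "x": -0.49, "y": -0.225, "z": 0.036, "fingers": 1.0},
    {"rx": 0, "ry": 0, "rz": 0.005, "x": -0.49, "y": -0.225, "z": 0.036, "fingers": 1.0},
    {"rx": 0, "ry": 0, "rz": 0.005, "x": -0.49, "y": -0.225, "z": 0.036, "fingers": 1.0},
    {"rx": 0, "ry": 0, "rz": 0.005, "x": -0.49, "y": -0.225, "z": 0.036, "fingers": 1.0},
    {"rx": 0, "ry": 0, "rz": 0.005, "x": -0.49, "y": -0.225, "z": 0.036, "fingers": 1.0},
    {"rx": 0, "ry": 0, "rz": 0.005, "x": -0.49, "y": -0.225, "z": 0.036, "fingers": 1.0},
    {"rx": 0, "ry": 0, "rz": 0.005, "x": -0.49, "y": -0.225, "z": 0.036, "fingers": 1.0}
  ]
}}

```text
time: 2.95
ee_pos: [0.5444, 0.1427, 0.2518]
eef_rot: [0.236, 0.972, 0.0, -0.0]
ft_force: [0.2, 0.1, 0.4]
width: 0.087
```

```bash
python3 -c "
from h import *
stat(); c=snap('wrist','w1.png'); measure(c,['riser_a','tool_mat'],'wrist',TOPS)"
```

```text
t 2.95 grasp [0.5444 0.1427 0.2008] psi 152.67 jaw 62.67 tilt 0.04 F [0.2 0.1 0.4] w 0.0870 q [-0.67  0.22  0.39  1.7  -0.09  1.23  0.83]
riser_a 0.92 px 276 103 n 3080 3023 z 0.0503 [476.  178.   75.2  24.9 -27.6]
riser_a 0.8 px 427 224 n 2714 1718 z 0.05 [636.2 253.   58.3  24.8   1.8]
tool_mat 0.7 px 454 61 n 13865 13128 z 0.0081 [516.3 340.5 110.9 103.7 -22.7]
```

View pics/w1.png

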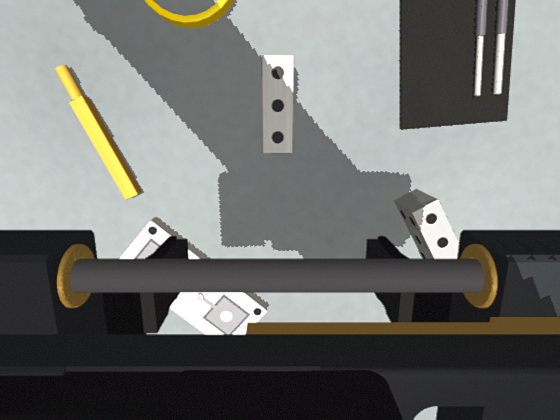

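The wrist view shows the riser at (278,103), measured at (476,178) mm and -27.6°, which agrees with the top camera. I'll grasp it.

```bash
python3 -c "
from h import *
rel((.476,.178,.030),62.4)"
```

```text
rel x 0.0764 y -0.0004 z 0.1710 rx 0.0001 ry -0.0001 rz 0.0010 | psi0 152.8 psi 152.4 rows 3
```

{"op": "drive_tool", "data": {
  "plan": [
    {"rx": 0, "ry": 0, "rz": 0.001, "x": 0.076, "y": 0, "z": 0.04, "fingers": 1.0},
    {"rx": 0, "ry": 0, "rz": 0.001, "x": 0.076, "y": 0, "z": 0.06, "fingers": 1.0},
    {"rx": 0, "ry": 0, "rz": 0.001, "x": 0.076, "y": 0, "z": 0.11, "fingers": 1.0},
    {"rx": 0, "ry": 0, "rz": 0.001, "x": 0.076, "y": 0, "z": 0.15, "fingers": 1.0},
    {"rx": 0, "ry": 0, "rz": 0.001, "x": 0.076, "y": 0, "z": 0.17, "fingers": 1.0},
    {"rx": 0, "ry": 0, "rz": 0.001, "x": 0.076, "y": 0, "z": 0.171, "fingers": 1.0},
    {"rx": 0, "ry": 0, "rz": 0.001, "x": 0.076, "y": 0, "z": 0.171, "fingers": 0.0},
    {"rx": 0, "ry": 0, "rz": 0.001, "x": 0.076, "y": 0, "z": 0.171, "fingers": 0.0},
    {"rx": 0, "ry": 0, "rz": 0.001, "x": 0.076, "y": 0, "z": 0.171, "fingers": 0.0},
    {"rx": 0, "ry": 0, "rz": 0.001, "x": 0.076, "y": 0, "z": 0.171, "fingers": 0.0},
    {"rx": 0, "ry": 0, "rz": 0.001, "x": 0.076, "y": 0, "z": 0.171, "fingers": 0.0},
    {"rx": 0, "ry": 0, "rz": 0.001, "x": 0.076, "y": 0, "z": 0.171, "fingers": 0.0}
  ],
  "squeeze": 40
}}

```text
time: 4.6
ee_pos: [0.4773, 0.1768, 0.0809]
eef_rot: [0.24, 0.971, 0.0, 0.0]
ft_force: [-0.0, 0.1, -0.2]
width: 0.0348
```

```bash
python3 -c "
from h import *
stat(); rel((.48,-.1,.2),62.4)"
```

```text
t 4.60 grasp [0.4773 0.1768 0.0299] psi 152.27 jaw 62.27 tilt 0.00 F [-0.   0.1 -0.2] w 0.0348 q [-0.73  0.32  0.32  1.99 -0.13  0.85  0.75]
rel x -0.1312 y -0.2437 z -0.1701 rx 0.0000 ry -0.0000 rz -0.0004 | psi0 152.3 psi 152.4 rows 6
```

{"op": "drive_tool", "data": {
  "plan": [
    {"rx": 0, "ry": 0, "rz": 0, "x": 0, "y": 0, "z": 0, "fingers": 0.0},
    {"rx": 0, "ry": 0, "rz": 0, "x": 0, "y": 0, "z": 0, "fingers": 0.0},
    {"rx": 0, "ry": 0, "rz": 0, "x": 0, "y": 0, "z": 0, "fingers": 0.0},
    {"rx": 0, "ry": 0, "rz": 0, "x": 0, "y": 0, "z": 0, "fingers": 0.0}
  ]
}}

```text
time: 5.1
ee_pos: [0.4774, 0.177, 0.0809]
eef_rot: [0.24, 0.971, 0.0, 0.0]
ft_force: [2.3, 2.5, -1.5]
width: 0.0249
```

```bash
python3 -c "
from h import *
stat(); view((.4755,-.3445),6.8,.25)"
```

```text
t 5.10 grasp [0.4774 0.177  0.0299] psi 152.28 jaw 62.28 tilt 0.03 F [ 2.3  2.5 -1.5] w 0.0249 q [-0.73  0.32  0.32  1.99 -0.13  0.85  0.75]
view x -0.2835 y -0.5242 z -0.1693 rz 0.1541 [ 1.000e-04 -0.000e+00  1.541e-01] psi 96.8
```

{"op": "drive_tool", "data": {
  "plan": [
    {"rx": 0, "ry": 0, "rz": 0, "x": 0, "y": 0, "z": -0.05, "fingers": 0.0},
    {"rx": 0, "ry": 0, "rz": 0, "x": 0, "y": 0, "z": -0.11, "fingers": 0.0},
    {"rx": 0, "ry": 0, "rz": 0.154, "x": -0.284, "y": -0.524, "z": -0.169, "fingers": 0.0},
    {"rx": 0, "ry": 0, "rz": 0.154, "x": -0.284, "y": -0.524, "z": -0.169, "fingers": 0.0},
    {"rx": 0, "ry": 0, "rz": 0.154, "x": -0.284, "y": -0.524, "z": -0.169, "fingers": 0.0},
    {"rx": 0, "ry": 0, "rz": 0.154, "x": -0.284, "y": -0.524, "z": -0.169, "fingers": 0.0},
    {"rx": 0, "ry": 0, "rz": 0.154, "x": -0.284, "y": -0.524, "z": -0.169, "fingers": 0.0},
    {"rx": 0, "ry": 0, "rz": 0.154, "x": -0.284, "y": -0.524, "z": -0.169, "fingers": 0.0},
    {"rx": 0, "ry": 0, "rz": 0.154, "x": -0.284, "y": -0.524, "z": -0.169, "fingers": 0.0},
    {"rx": 0, "ry": 0, "rz": 0.154, "x": -0.284, "y": -0.524, "z": -0.169, "fingers": 0.0},
    {"rx": 0, "ry": 0, "rz": 0.154, "x": -0.284, "y": -0.524, "z": -0.169, "fingers": 0.0},
    {"rx": 0, "ry": 0, "rz": 0.154, "x": -0.284, "y": -0.524, "z": -0.169, "fingers": 0.0}
  ]
}}

```text
time: 6.6
ee_pos: [0.483, -0.4221, 0.2488]
eef_rot: [0.665, 0.747, -0.001, -0.001]
ft_force: [1.0, -0.1, -5.9]
width: 0.0245
```

```bash
python3 -c "
from h import *
stat(); view((.4755,-.3445),6.8,.25)"
```

```text
t 6.60 grasp [ 0.4829 -0.4221  0.1978] psi 96.67 jaw 6.67 tilt 0.16 F [ 1.  -0.1 -5.9] w 0.0245 q [ 0.07  0.48  0.79  1.51 -0.35  1.3   1.02]
view x 0.0030 y 0.0017 z -0.0012 rz -0.0004 [-0.0004 -0.     -0.0004] psi 96.8
```

```bash
python3 -c "
from h import *
c=snap('wrist','w2.png'); stat(); measure(c,['base_plate','catch_tin','riser_a'],'wrist',TOPS)"
```

```text
t 6.65 grasp [ 0.4816 -0.426   0.1982] psi 96.49 jaw 6.49 tilt 0.25 F [-5.1  0.7 -3.9] w 0.0247 q [ 0.08  0.49  0.79  1.5  -0.35  1.3   1.02]
base_plate 0.92 px 278 104 n 15977 15898 z 0.0203 [ 475.4 -346.1  150.6   79.1    6.7]
riser_a 0.62 px 276 239 n 7661 0 z 0.2179
```

View pics/w2.png

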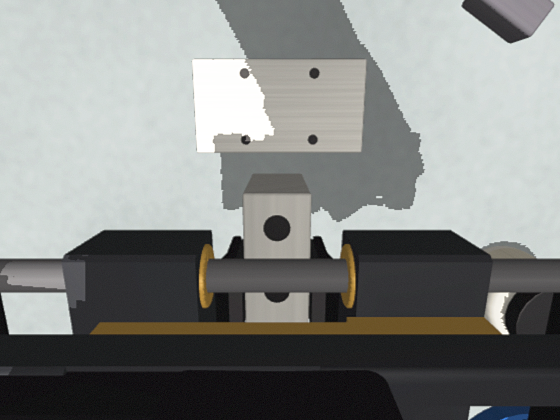

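The arm was still settling for that picture, so I'll retake it. The plate is at (278,104) and the held riser at (276,260).

```bash
python3 -c "
from h import *
for i in range(3):
  c=viewer.camera('wrist'); 
stat(); measure(c,['base_plate'],'wrist',TOPS)
c=viewer.camera('wrist');X=cloud(c);s=monitor.read_state();R0=Q.from_quat(s['eef_rot']).as_matrix();T=(X-s['ee_pos'])@R0
P=T[(abs(X[...,2]-.2176)<.005)&(abs(T[...,1])<.02)];print(P.min(0),P.max(0),np.percentile(P[:,0],99.5))
P=T[(X[...,2]<.21)&(X[...,2]>.17)&(abs(T[...,1])<.0125)];print(P.min(0),P.max(0),np.percentile(P[:,0],[50,90,99]))
"
```

```text
t 6.95 grasp [ 0.4851 -0.4176  0.1982] psi 96.92 jaw 6.92 tilt 0.10 F [-0.3  0.5 -5.2] w 0.0250 q [ 0.07  0.48  0.79  1.51 -0.35  1.3   1.01]
base_plate 0.87 px 275 109 n 15762 15746 z 0.0203 [ 475.2 -346.   150.3   79.9    6.9]
[-0.01279757 -0.01257117  0.02721989] [0.03987978 0.01268783 0.03705467] 0.03963115459439874
[ 0.03920215 -0.01207813  0.03973252] [0.03989838 0.01216044 0.07949894] [0.03955788 0.03967849 0.03980953]
```

```bash
python3 -c "
from h import *
stat(); rel((.5375,-.3401,.0505),6.8)"
```

```text
t 7.05 grasp [ 0.4853 -0.4179  0.1986] psi 96.93 jaw 6.93 tilt 0.06 F [ 0.3  0.6 -6.3] w 0.0248 q [ 0.07  0.48  0.79  1.51 -0.35  1.3   1.01]
rel x 0.0708 y 0.0612 z 0.1482 rx 0.0000 ry -0.0002 rz 0.0004 | psi0 96.9 psi 96.8 rows 3
```

{"op": "drive_tool", "data": {
  "plan": [
    {"rx": 0, "ry": 0, "rz": 0, "x": 0.035, "y": 0.03, "z": 0.03, "fingers": 0.0},
    {"rx": 0, "ry": 0, "rz": 0, "x": 0.071, "y": 0.061, "z": 0.05, "fingers": 0.0},
    {"rx": 0, "ry": 0, "rz": 0, "x": 0.071, "y": 0.061, "z": 0.1, "fingers": 0.0},
    {"rx": 0, "ry": 0, "rz": 0, "x": 0.071, "y": 0.061, "z": 0.13, "fingers": 0.0},
    {"rx": 0, "ry": 0, "rz": 0, "x": 0.071, "y": 0.061, "z": 0.13, "fingers": 0.0},
    {"rx": 0, "ry": 0, "rz": 0, "x": 0.071, "y": 0.061, "z": 0.13, "fingers": 0.0},
    {"rx": 0, "ry": 0, "rz": 0, "x": 0.071, "y": 0.061, "z": 0.13, "fingers": 0.0},
    {"rx": 0, "ry": 0, "rz": 0, "x": 0.071, "y": 0.061, "z": 0.13, "fingers": 0.0}
  ]
}}

```text
time: 8.05
ee_pos: [0.5374, -0.3417, 0.121]
eef_rot: [0.664, 0.748, 0.0, 0.001]
ft_force: [0.2, 0.6, -5.9]
width: 0.0247
```

```bash
python3 -c "
from h import *
stat(); rel((.5375,-.3401,.0505),6.8)"
```

```text
t 8.05 grasp [ 0.5375 -0.3417  0.07  ] psi 96.83 jaw 6.83 tilt 0.10 F [ 0.2  0.6 -5.9] w 0.0247 q [-0.03  0.59  0.71  1.64 -0.43  1.07  0.92]
rel x 0.0016 y 0.0003 z 0.0195 rx 0.0003 ry 0.0001 rz 0.0001 | psi0 96.8 psi 96.8 rows 1
```

{"op": "drive_tool", "data": {
  "plan": [
    {"rx": 0, "ry": 0, "rz": 0, "x": 0.001, "y": 0, "z": 0.008, "fingers": 0.0},
    {"rx": 0, "ry": 0, "rz": 0, "x": 0.001, "y": 0, "z": 0.015, "fingers": 0.0},
    {"rx": 0, "ry": 0, "rz": 0, "x": 0.001, "y": 0, "z": 0.015, "fingers": 0.0},
    {"rx": 0, "ry": 0, "rz": 0, "x": 0.001, "y": 0, "z": 0.015, "fingers": 0.0}
  ]
}}

```text
time: 8.55
ee_pos: [0.5368, -0.3405, 0.1048]
eef_rot: [0.664, 0.748, -0.0, -0.0]
ft_force: [-0.6, -0.5, -5.5]
width: 0.0249
```

```bash
python3 -c "
from h import *
stat(); rel((.5375,-.3401,.0505),6.8)"
```

```text
t 8.55 grasp [ 0.5368 -0.3405  0.0538] psi 96.82 jaw 6.82 tilt 0.01 F [-0.6 -0.5 -5.5] w 0.0249 q [-0.02  0.61  0.69  1.65 -0.44  1.04  0.93]
rel x 0.0003 y 0.0008 z 0.0033 rx -0.0000 ry 0.0000 rz 0.0001 | psi0 96.8 psi 96.8 rows 1
```

{"op": "drive_tool", "data": {
  "plan": [
    {"rx": 0, "ry": 0, "rz": 0, "x": 0, "y": 0.001, "z": 0.002, "fingers": 0.0},
    {"rx": 0, "ry": 0, "rz": 0, "x": 0, "y": 0.001, "z": 0.0035, "fingers": 0.0},
    {"rx": 0, "ry": 0, "rz": 0, "x": 0, "y": 0.001, "z": 0.0035, "fingers": 0.0}
  ]
}}

```text
time: 8.93
ee_pos: [0.5378, -0.3402, 0.1012]
eef_rot: [0.664, 0.748, -0.0, -0.0]
ft_force: [-0.5, 0.5, -6.2]
width: 0.0247
```

```bash
python3 -c "
from h import *
stat(); rel((.5375,-.3401,.0505),6.8)"
```

```text
t 8.93 grasp [ 0.5378 -0.3402  0.0502] psi 96.83 jaw 6.83 tilt 0.01 F [-0.5  0.5 -6.2] w 0.0247 q [-0.02  0.62  0.69  1.65 -0.44  1.04  0.93]
rel x 0.0002 y -0.0002 z -0.0003 rx -0.0000 ry -0.0000 rz 0.0001 | psi0 96.8 psi 96.8 rows 1
```

{"op": "drive_tool", "data": {
  "plan": [
    {"rx": 0, "ry": 0, "rz": 0, "x": 0, "y": 0, "z": 0.0005, "fingers": 0.0},
    {"rx": 0, "ry": 0, "rz": 0, "x": 0, "y": 0, "z": 0.0005, "fingers": 0.6},
    {"rx": 0, "ry": 0, "rz": 0, "x": 0, "y": 0, "z": 0.0005, "fingers": 0.6},
    {"rx": 0, "ry": 0, "rz": 0, "x": 0, "y": 0, "z": 0.0005, "fingers": 0.6},
    {"rx": 0, "ry": 0, "rz": 0, "x": 0, "y": 0, "z": 0.0005, "fingers": 0.6},
    {"rx": 0, "ry": 0, "rz": 0, "x": 0, "y": 0, "z": -0.05, "fingers": 0.6},
    {"rx": 0, "ry": 0, "rz": 0, "x": 0, "y": 0, "z": -0.1, "fingers": 1.0},
    {"rx": 0, "ry": 0, "rz": 0, "x": -0.071, "y": -0.06, "z": -0.149, "fingers": 1.0},
    {"rx": 0, "ry": 0, "rz": 0, "x": -0.071, "y": -0.06, "z": -0.149, "fingers": 1.0},
    {"rx": 0, "ry": 0, "rz": 0, "x": -0.071, "y": -0.06, "z": -0.149, "fingers": 1.0},
    {"rx": 0, "ry": 0, "rz": 0, "x": -0.071, "y": -0.06, "z": -0.149, "fingers": 1.0},
    {"rx": 0, "ry": 0, "rz": 0, "x": -0.071, "y": -0.06, "z": -0.149, "fingers": 1.0}
  ]
}}

```text
time: 10.42
ee_pos: [0.4876, -0.4165, 0.2494]
eef_rot: [0.663, 0.749, 0.0, -0.001]
ft_force: [-0.2, -0.7, -0.6]
width: 0.0863
```

```bash
python3 -c "
from h import *
for i in range(3): c=viewer.camera('wrist')
c=snap('wrist','w3.png')
stat(); measure(c,['base_plate','riser_a'],'wrist',TOPS|{'riser_a':.07})"
```

```text
t 10.62 grasp [ 0.4871 -0.4172  0.199 ] psi 96.89 jaw 6.89 tilt 0.03 F [-1.1  0.5 -0.2] w 0.0871 q [ 0.06  0.48  0.79  1.51 -0.35  1.3   1.01]
riser_a 0.88 px 351 108 n 4306 3519 z 0.0702 [ 537.3 -338.7   75.2   25.3  -83.1]
```

View pics/w3.png

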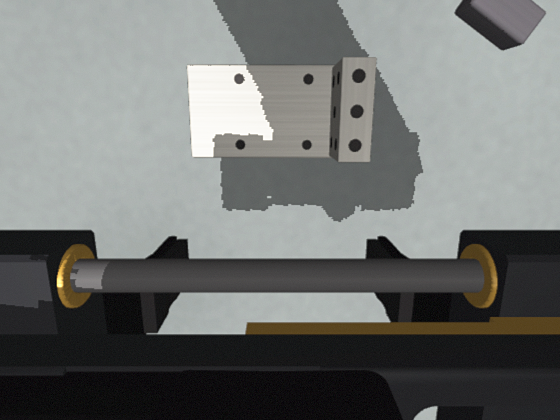

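```bash
python3 -c "
from h import *
stat(); view((.645,.2545),91.7,.25)"
```

```text
t 10.72 grasp [ 0.4869 -0.4176  0.1991] psi 96.86 jaw 6.86 tilt 0.02 F [-0.7  0.3  0.4] w 0.0870 q [ 0.06  0.48  0.79  1.51 -0.35  1.3   1.01]
view x 0.6417 y 0.3120 z 0.0002 rz -0.2357 [-0.000e+00 -1.000e-04 -2.357e-01] psi 181.7
```

{"op": "drive_tool", "data": {
  "plan": [
    {"rx": 0, "ry": 0, "rz": -0.236, "x": 0.642, "y": 0.312, "z": 0, "fingers": 1.0},
    {"rx": 0, "ry": 0, "rz": -0.236, "x": 0.642, "y": 0.312, "z": 0, "fingers": 1.0},
    {"rx": 0, "ry": 0, "rz": -0.236, "x": 0.642, "y": 0.312, "z": 0, "fingers": 1.0},
    {"rx": 0, "ry": 0, "rz": -0.236, "x": 0.642, "y": 0.312, "z": 0, "fingers": 1.0},
    {"rx": 0, "ry": 0, "rz": -0.236, "x": 0.642, "y": 0.312, "z": 0, "fingers": 1.0},
    {"rx": 0, "ry": 0, "rz": -0.236, "x": 0.642, "y": 0.312, "z": 0, "fingers": 1.0},
    {"rx": 0, "ry": 0, "rz": -0.236, "x": 0.642, "y": 0.312, "z": 0, "fingers": 1.0},
    {"rx": 0, "ry": 0, "rz": -0.236, "x": 0.642, "y": 0.312, "z": 0, "fingers": 1.0},
    {"rx": 0, "ry": 0, "rz": -0.236, "x": 0.642, "y": 0.312, "z": 0, "fingers": 1.0},
    {"rx": 0, "ry": 0, "rz": -0.236, "x": 0.642, "y": 0.312, "z": 0, "fingers": 1.0},
    {"rx": 0, "ry": 0, "rz": -0.236, "x": 0.642, "y": 0.312, "z": 0, "fingers": 1.0},
    {"rx": 0, "ry": 0, "rz": -0.236, "x": 0.642, "y": 0.312, "z": 0, "fingers": 1.0}
  ]
}}

```text
time: 12.22
ee_pos: [0.7197, 0.2618, 0.2492]
eef_rot: [-0.018, 1.0, 0.001, -0.001]
ft_force: [-0.7, -0.1, -0.6]
width: 0.0867
```

```bash
python3 -c "
from h import *
for i in range(4): c=viewer.camera('wrist')
c=snap('wrist','w4.png')
stat(); measure(c,['riser_a'],'wrist',TOPS); view((.645,.2545),91.7,.25)"
```

```text
t 12.47 grasp [0.7203 0.2551 0.1993] psi -178.29 jaw 91.71 tilt 0.06 F [1.1 0.6 0.9] w 0.0870 q [-0.58  0.69  0.33  1.07 -0.21  1.41  1.31]
riser_a 0.57 px 277 106 n 3009 2995 z 0.0504 [646.  253.8  75.1  24.8   2.3]
view x 0.0003 y 0.0020 z 0.0006 rz -0.0001 [-0.0001  0.     -0.0001] psi 181.7
```

View pics/w4.png

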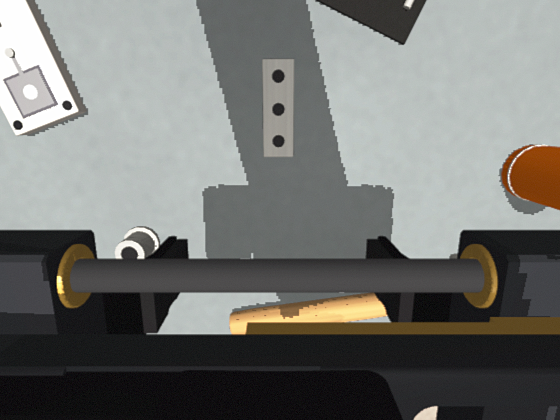

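The riser at (278,107) is at (646,253.8) mm, 2.0°.

```bash
python3 -c "
from h import *
stat(); rel((.646,.2540,.030),92.0)"
```

```text
t 12.53 grasp [0.7203 0.2547 0.1996] psi -178.33 jaw 91.67 tilt 0.05 F [ 0.1 -0.2 -0.5] w 0.0864 q [-0.58  0.69  0.33  1.07 -0.21  1.41  1.31]
rel x 0.0743 y 0.0016 z 0.1696 rx -0.0001 ry 0.0000 rz -0.0009 | psi0 -178.3 psi 182.0 rows 3
```

{"op": "drive_tool", "data": {
  "plan": [
    {"rx": 0, "ry": 0, "rz": -0.001, "x": 0.05, "y": 0.001, "z": 0.02, "fingers": 1.0},
    {"rx": 0, "ry": 0, "rz": -0.001, "x": 0.074, "y": 0.001, "z": 0.06, "fingers": 1.0},
    {"rx": 0, "ry": 0, "rz": -0.001, "x": 0.074, "y": 0.001, "z": 0.11, "fingers": 0.8},
    {"rx": 0, "ry": 0, "rz": -0.001, "x": 0.074, "y": 0.001, "z": 0.15, "fingers": 0.7},
    {"rx": 0, "ry": 0, "rz": -0.001, "x": 0.074, "y": 0.001, "z": 0.17, "fingers": 0.6},
    {"rx": 0, "ry": 0, "rz": -0.001, "x": 0.074, "y": 0.001, "z": 0.17, "fingers": 0.6},
    {"rx": 0, "ry": 0, "rz": -0.001, "x": 0.074, "y": 0.001, "z": 0.17, "fingers": 0.6},
    {"rx": 0, "ry": 0, "rz": -0.001, "x": 0.074, "y": 0.001, "z": 0.17, "fingers": 0.0},
    {"rx": 0, "ry": 0, "rz": -0.001, "x": 0.074, "y": 0.001, "z": 0.17, "fingers": 0.0},
    {"rx": 0, "ry": 0, "rz": -0.001, "x": 0.074, "y": 0.001, "z": 0.17, "fingers": 0.0},
    {"rx": 0, "ry": 0, "rz": -0.001, "x": 0.074, "y": 0.001, "z": 0.17, "fingers": 0.0},
    {"rx": 0, "ry": 0, "rz": -0.001, "x": 0.074, "y": 0.001, "z": 0.17, "fingers": 0.0}
  ],
  "squeeze": 40
}}

```text
time: 14.02
ee_pos: [0.6463, 0.2552, 0.0806]
eef_rot: [-0.019, 1.0, -0.0, 0.0]
ft_force: [-0.6, -1.7, 3.2]
width: 0.0249
```

```bash
python3 -c "
from h import *
stat(); c=viewer.camera('wrist'); c=viewer.camera('wrist'); stat(); view((.4755,-.3455),6.8,.25)"
```

```text
t 14.03 grasp [0.6463 0.2552 0.0296] psi -177.86 jaw 92.14 tilt 0.01 F [-0.6 -1.7  3.2] w 0.0249 q [-0.64  0.67  0.29  1.47 -0.21  1.03  1.3 ]
t 14.12 grasp [0.6463 0.2552 0.0296] psi -177.86 jaw 92.14 tilt 0.01 F [-0.1 -2.2  3.2] w 0.0250 q [-0.64  0.67  0.29  1.47 -0.21  1.03  1.3 ]
view x 0.1870 y -0.6686 z -0.1694 rz 0.2371 [0.     0.     0.2371] psi 96.8
```

{"op": "drive_tool", "data": {
  "plan": [
    {"rx": 0, "ry": 0, "rz": 0, "x": 0, "y": 0, "z": -0.05, "fingers": 0.0},
    {"rx": 0, "ry": 0, "rz": 0, "x": 0, "y": 0, "z": -0.11, "fingers": 0.0},
    {"rx": 0, "ry": 0, "rz": 0.237, "x": 0.187, "y": -0.669, "z": -0.169, "fingers": 0.0},
    {"rx": 0, "ry": 0, "rz": 0.237, "x": 0.187, "y": -0.669, "z": -0.169, "fingers": 0.0},
    {"rx": 0, "ry": 0, "rz": 0.237, "x": 0.187, "y": -0.669, "z": -0.169, "fingers": 0.0},
    {"rx": 0, "ry": 0, "rz": 0.237, "x": 0.187, "y": -0.669, "z": -0.169, "fingers": 0.0},
    {"rx": 0, "ry": 0, "rz": 0.237, "x": 0.187, "y": -0.669, "z": -0.169, "fingers": 0.0},
    {"rx": 0, "ry": 0, "rz": 0.237, "x": 0.187, "y": -0.669, "z": -0.169, "fingers": 0.0},
    {"rx": 0, "ry": 0, "rz": 0.237, "x": 0.187, "y": -0.669, "z": -0.169, "fingers": 0.0},
    {"rx": 0, "ry": 0, "rz": 0.237, "x": 0.187, "y": -0.669, "z": -0.169, "fingers": 0.0},
    {"rx": 0, "ry": 0, "rz": 0.237, "x": 0.187, "y": -0.669, "z": -0.169, "fingers": 0.0},
    {"rx": 0, "ry": 0, "rz": 0.237, "x": 0.187, "y": -0.669, "z": -0.169, "fingers": 0.0}
  ]
}}

```text
time: 15.62
ee_pos: [0.5004, -0.3513, 0.2425]
eef_rot: [0.663, 0.748, 0.0, -0.001]
ft_force: [1.7, 0.4, -5.6]
width: 0.0249
```

```bash
cat >> h.py <<'E'
def held(c,halfw=.02):
    X=cloud(c);s=monitor.read_state();R0=Q.from_quat(s['eef_rot']).as_matrix();T=(X-s['ee_pos'])@R0
    P=T[(abs(T[...,2]-.0325)<.006)&(abs(T[...,1])<.02)&(abs(T[...,0])<.06)]
    print('held front x %.4f  y %.4f %.4f'%(np.percentile(P[:,0],99.5),P[:,1].min(),P[:,1].max()))
E
python3 -c "
from h import *
for i in range(4): c=viewer.camera('wrist')
stat(); c=viewer.camera('wrist'); held(c); stat(); rel((.4131,-.3533,.200),6.8)"
```

```text
t 15.82 grasp [ 0.4996 -0.3517  0.1912] psi 96.63 jaw 6.63 tilt 0.10 F [ 0.6  1.2 -6.1] w 0.0248 q [-0.08  0.42  0.81  1.6  -0.31  1.26  0.89]
held front x 0.0362  y -0.0137 0.0113
t 15.88 grasp [ 0.5007 -0.3499  0.1911] psi 96.80 jaw 6.80 tilt 0.11 F [ 1.1  0.7 -5.8] w 0.0251 q [-0.09  0.42  0.81  1.6  -0.31  1.26  0.89]
rel x 0.0071 y -0.0875 z -0.0087 rx -0.0002 ry -0.0002 rz -0.0000 | psi0 96.8 psi 96.8 rows 2
```

{"op": "drive_tool", "data": {
  "plan": [
    {"rx": 0, "ry": 0, "rz": 0, "x": 0.007, "y": -0.05, "z": 0, "fingers": 0.0},
    {"rx": 0, "ry": 0, "rz": 0, "x": 0.007, "y": -0.088, "z": 0.02, "fingers": 0.0},
    {"rx": 0, "ry": 0, "rz": 0, "x": 0.007, "y": -0.088, "z": 0.07, "fingers": 0.0},
    {"rx": 0, "ry": 0, "rz": 0, "x": 0.007, "y": -0.088, "z": 0.11, "fingers": 0.0},
    {"rx": 0, "ry": 0, "rz": 0, "x": 0.007, "y": -0.088, "z": 0.12, "fingers": 0.0},
    {"rx": 0, "ry": 0, "rz": 0, "x": 0.007, "y": -0.088, "z": 0.12, "fingers": 0.0},
    {"rx": 0, "ry": 0, "rz": 0, "x": 0.007, "y": -0.088, "z": 0.12, "fingers": 0.0},
    {"rx": 0, "ry": 0, "rz": 0, "x": 0.007, "y": -0.088, "z": 0.12, "fingers": 0.0}
  ]
}}

```text
time: 16.88
ee_pos: [0.4136, -0.3542, 0.1244]
eef_rot: [0.664, 0.748, 0.0, 0.001]
ft_force: [0.1, 0.1, -5.3]
width: 0.0252
```

```bash
python3 -c "
from h import *
for i in range(3):
  c=viewer.camera('wrist'); held(c)
stat(); rel((.4131,-.3533,.0505),6.8)"
```

```text
held front x 0.0378  y -0.0124 0.0127
held front x 0.0378  y -0.0124 0.0128
held front x 0.0378  y -0.0124 0.0127
t 17.02 grasp [ 0.4132 -0.3539  0.0728] psi 96.84 jaw 6.84 tilt 0.05 F [ 0.1  1.  -5. ] w 0.0246 q [-0.04  0.4   0.8   1.89 -0.35  0.98  1.03]
rel x 0.0006 y -0.0000 z 0.0223 rx 0.0001 ry 0.0000 rz 0.0001 | psi0 96.8 psi 96.8 rows 1
```

{"op": "drive_tool", "data": {
  "plan": [
    {"rx": 0, "ry": 0, "rz": 0, "x": 0.001, "y": 0, "z": 0.01, "fingers": 0.0},
    {"rx": 0, "ry": 0, "rz": 0, "x": 0.001, "y": 0, "z": 0.018, "fingers": 0.0},
    {"rx": 0, "ry": 0, "rz": 0, "x": 0.001, "y": 0, "z": 0.022, "fingers": 0.0},
    {"rx": 0, "ry": 0, "rz": 0, "x": 0.001, "y": 0, "z": 0.0225, "fingers": 0.0},
    {"rx": 0, "ry": 0, "rz": 0, "x": 0.001, "y": 0, "z": 0.0225, "fingers": 0.0}
  ]
}}

```text
time: 17.65
ee_pos: [0.4128, -0.3529, 0.1006]
eef_rot: [0.664, 0.748, -0.0, 0.0]
ft_force: [-0.4, -0.7, -5.3]
width: 0.0247
```

```bash
python3 -c "
from h import *
stat(); rel((.4131,-.3533,.050),6.8)"
```

```text
t 17.65 grasp [ 0.4128 -0.353   0.0496] psi 96.82 jaw 6.82 tilt 0.01 F [-0.4 -0.7 -5.3] w 0.0247 q [-0.02  0.44  0.77  1.91 -0.38  0.94  1.05]
rel x -0.0004 y 0.0003 z -0.0004 rx -0.0000 ry 0.0000 rz 0.0001 | psi0 96.8 psi 96.8 rows 1
```

{"op": "drive_tool", "data": {
  "plan": [
    {"rx": 0, "ry": 0, "rz": 0, "x": 0, "y": 0, "z": 0.0005, "fingers": 0.6},
    {"rx": 0, "ry": 0, "rz": 0, "x": 0, "y": 0, "z": 0.0005, "fingers": 0.6},
    {"rx": 0, "ry": 0, "rz": 0, "x": 0, "y": 0, "z": 0.0005, "fingers": 0.6},
    {"rx": 0, "ry": 0, "rz": 0, "x": 0, "y": 0, "z": 0.0005, "fingers": 0.6},
    {"rx": 0, "ry": 0, "rz": 0, "x": 0, "y": 0, "z": -0.05, "fingers": 0.6},
    {"rx": 0, "ry": 0, "rz": 0, "x": 0, "y": 0, "z": -0.1, "fingers": 1.0},
    {"rx": 0, "ry": 0, "rz": 0, "x": 0, "y": 0, "z": -0.15, "fingers": 1.0}
  ]
}}

```text
time: 18.52
ee_pos: [0.4126, -0.3528, 0.2523]
eef_rot: [0.664, 0.748, 0.0, 0.0]
ft_force: [0.3, 0.3, 1.1]
width: 0.0651
```

```bash
python3 -c "
from h import *
stat(); view((.469,-.1945),96.8,.25)"
```

```text
t 18.52 grasp [ 0.4126 -0.3528  0.2013] psi 96.81 jaw 6.81 tilt 0.00 F [0.3 0.3 1.1] w 0.0651 q [-0.15  0.23  0.89  1.77 -0.19  1.23  0.91]
view x 0.1505 y -0.0002 z 0.0023 rz 0.2500 [ 0.   -0.    0.25] psi 6.800000000000011
```

{"op": "drive_tool", "data": {
  "plan": [
    {"rx": 0, "ry": 0, "rz": 0.25, "x": 0.15, "y": 0, "z": 0.002, "fingers": 1.0},
    {"rx": 0, "ry": 0, "rz": 0.25, "x": 0.15, "y": 0, "z": 0.002, "fingers": 1.0},
    {"rx": 0, "ry": 0, "rz": 0.25, "x": 0.15, "y": 0, "z": 0.002, "fingers": 1.0},
    {"rx": 0, "ry": 0, "rz": 0.25, "x": 0.15, "y": 0, "z": 0.002, "fingers": 1.0},
    {"rx": 0, "ry": 0, "rz": 0.25, "x": 0.15, "y": 0, "z": 0.002, "fingers": 1.0},
    {"rx": 0, "ry": 0, "rz": 0.25, "x": 0.15, "y": 0, "z": 0.002, "fingers": 1.0},
    {"rx": 0, "ry": 0, "rz": 0.25, "x": 0.15, "y": 0, "z": 0.002, "fingers": 1.0},
    {"rx": 0, "ry": 0, "rz": 0.25, "x": 0.15, "y": 0, "z": 0.002, "fingers": 1.0},
    {"rx": 0, "ry": 0, "rz": 0.25, "x": 0.15, "y": 0, "z": 0.002, "fingers": 1.0},
    {"rx": 0, "ry": 0, "rz": 0.25, "x": 0.15, "y": 0, "z": 0.002, "fingers": 1.0},
    {"rx": 0, "ry": 0, "rz": 0.25, "x": 0.15, "y": 0, "z": 0.002, "fingers": 1.0}
  ]
}}

```text
time: 19.9
ee_pos: [0.3949, -0.204, 0.2488]
eef_rot: [0.998, 0.06, 0.0, -0.0]
ft_force: [0.1, 0.5, -0.1]
width: 0.087
```

```bash
python3 -c "
from h import *
for i in range(2): c=viewer.camera('wrist')
c=snap('wrist','w5.png')
stat(); measure(c,['riser_a','catch_tin','base_plate'],'wrist',TOPS|{'riser_a':.07})"
```

```text
t 20.05 grasp [ 0.3949 -0.2039  0.1977] psi 6.88 jaw -83.12 tilt 0.01 F [-0.2  0.1 -0.2] w 0.0871 q [-0.38 -0.1   0.73  2.    0.07  1.21 -1.13]
riser_a 0.74 px 476 37 n 5751 4229 z 0.0701 [ 537.4 -338.8   78.    25.2  -83.3]
riser_a 0.55 px 454 200 n 4440 3111 z 0.07 [ 413.  -352.6   76.8   25.3  -83.3]
catch_tin 0.6 px 277 108 n 3649 661 z 0.027 [ 469.3 -196.3   57.2   56.1    6.2]
base_plate 0.94 px 440 119 n 11627 10857 z 0.0202 [ 475.7 -345.6  146.5   81.     6.7]
```

View pics/w5.png

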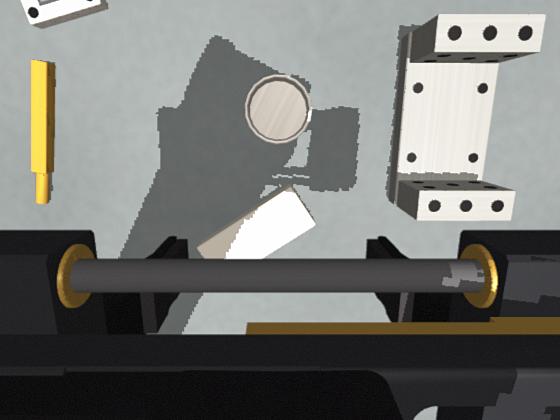

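The tin at (278,109) is at (469.3,-196) mm. Both risers sit flush with the ends of the plate.

```bash
python3 -c "
from h import *
rel((.4693,-.1961,.024),96.8)"
```

```text
rel x 0.0748 y 0.0012 z 0.1737 rx -0.0000 ry -0.0000 rz 0.0002 | psi0 6.9 psi 6.8 rows 4
```

{"op": "drive_tool", "data": {
  "plan": [
    {"rx": 0, "ry": 0, "rz": 0, "x": 0.05, "y": 0.001, "z": 0.02, "fingers": 1.0},
    {"rx": 0, "ry": 0, "rz": 0, "x": 0.075, "y": 0.001, "z": 0.06, "fingers": 1.0},
    {"rx": 0, "ry": 0, "rz": 0, "x": 0.075, "y": 0.001, "z": 0.1, "fingers": 1.0},
    {"rx": 0, "ry": 0, "rz": 0, "x": 0.075, "y": 0.001, "z": 0.12, "fingers": 1.0},
    {"rx": 0, "ry": 0, "rz": 0, "x": 0.075, "y": 0.001, "z": 0.155, "fingers": 1.0},
    {"rx": 0, "ry": 0, "rz": 0, "x": 0.075, "y": 0.001, "z": 0.173, "fingers": 1.0},
    {"rx": 0, "ry": 0, "rz": 0, "x": 0.075, "y": 0.001, "z": 0.173, "fingers": 1.0},
    {"rx": 0, "ry": 0, "rz": 0, "x": 0.075, "y": 0.001, "z": 0.173, "fingers": 0.5},
    {"rx": 0, "ry": 0, "rz": 0, "x": 0.075, "y": 0.001, "z": 0.173, "fingers": 0.5},
    {"rx": 0, "ry": 0, "rz": 0, "x": 0.075, "y": 0.001, "z": 0.173, "fingers": 0.5},
    {"rx": 0, "ry": 0, "rz": 0, "x": 0.075, "y": 0.001, "z": 0.173, "fingers": 0.5},
    {"rx": 0, "ry": 0, "rz": 0, "x": 0.075, "y": 0.001, "z": 0.173, "fingers": 0.5}
  ],
  "squeeze": 10
}}

```text
time: 21.7
ee_pos: [0.4698, -0.1959, 0.0761]
eef_rot: [0.998, 0.06, 0.0, -0.0]
ft_force: [-0.2, 0.9, 4.8]
width: 0.0584
```

```bash
python3 -c "
from h import *
stat();viewer.camera('wrist');stat(); rel((.4752,-.3458,.20),96.8)"
```

```text
t 21.70 grasp [ 0.4698 -0.1959  0.0251] psi 6.83 jaw -83.17 tilt 0.04 F [-0.2  0.9  4.8] w 0.0584 q [-0.29  0.39  0.69  2.01 -0.32  0.86 -0.87]
t 21.75 grasp [ 0.4698 -0.1959  0.0251] psi 6.84 jaw -83.16 tilt 0.04 F [-1.3  1.4  5.1] w 0.0579 q [-0.29  0.39  0.69  2.01 -0.32  0.86 -0.87]
rel x -0.0124 y 0.1494 z -0.1749 rx -0.0000 ry -0.0001 rz 0.0001 | psi0 6.8 psi 6.8 rows 4
```

{"op": "drive_tool", "data": {
  "plan": [
    {"rx": 0, "ry": 0, "rz": 0, "x": 0, "y": 0, "z": -0.05, "fingers": 0.5},
    {"rx": 0, "ry": 0, "rz": 0, "x": 0, "y": 0, "z": -0.11, "fingers": 0.5},
    {"rx": 0, "ry": 0, "rz": 0, "x": -0.006, "y": 0.05, "z": -0.13, "fingers": 0.5},
    {"rx": 0, "ry": 0, "rz": 0, "x": -0.012, "y": 0.1, "z": -0.13, "fingers": 0.5},
    {"rx": 0, "ry": 0, "rz": 0, "x": -0.012, "y": 0.149, "z": -0.13, "fingers": 0.5},
    {"rx": 0, "ry": 0, "rz": 0, "x": -0.012, "y": 0.149, "z": -0.09, "fingers": 0.5},
    {"rx": 0, "ry": 0, "rz": 0, "x": -0.012, "y": 0.149, "z": -0.06, "fingers": 0.5},
    {"rx": 0, "ry": 0, "rz": 0, "x": -0.012, "y": 0.149, "z": -0.04, "fingers": 0.5},
    {"rx": 0, "ry": 0, "rz": 0, "x": -0.012, "y": 0.149, "z": -0.04, "fingers": 0.5},
    {"rx": 0, "ry": 0, "rz": 0, "x": -0.012, "y": 0.149, "z": -0.04, "fingers": 0.5}
  ]
}}

```text
time: 23.0
ee_pos: [0.4758, -0.3457, 0.1168]
eef_rot: [0.998, 0.06, 0.001, 0.0]
ft_force: [0.2, -0.5, -0.5]
width: 0.0582
```

```bash
python3 -c "
from h import *
for i in range(2): c=viewer.camera('wrist')
c=snap('wrist','w6.png')
stat(); rel((.4752,-.3457,.0455),96.8)"
```

```text
t 23.15 grasp [ 0.476  -0.3456  0.0658] psi 6.84 jaw -83.16 tilt 0.10 F [ 0.4 -0.6 -1.5] w 0.0579 q [-0.05  0.51  0.76  1.78 -0.4   1.01 -0.59]
rel x -0.0007 y 0.0000 z 0.0203 rx 0.0001 ry -0.0003 rz 0.0001 | psi0 6.8 psi 6.8 rows 1
```

View pics/w6.png

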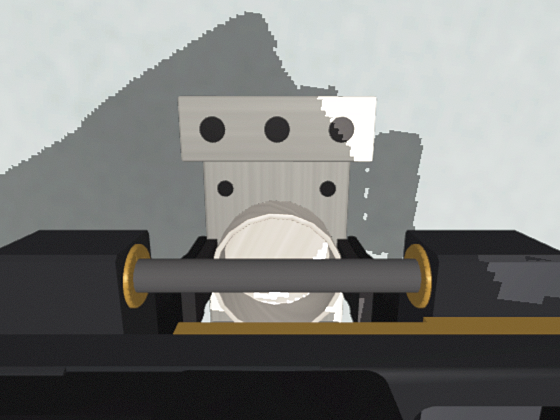

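The tin is held at (278,265), between the two risers. I'll lower and release it.

{"op": "drive_tool", "data": {
  "plan": [
    {"rx": 0, "ry": 0, "rz": 0, "x": 0, "y": 0, "z": 0.01, "fingers": 0.5},
    {"rx": 0, "ry": 0, "rz": 0, "x": 0, "y": 0, "z": 0.018, "fingers": 0.5},
    {"rx": 0, "ry": 0, "rz": 0, "x": 0, "y": 0, "z": 0.0205, "fingers": 0.5},
    {"rx": 0, "ry": 0, "rz": 0, "x": 0, "y": 0, "z": 0.0205, "fingers": 0.5},
    {"rx": 0, "ry": 0, "rz": 0, "x": 0, "y": 0, "z": 0.0205, "fingers": 0.5},
    {"rx": 0, "ry": 0, "rz": 0, "x": 0, "y": 0, "z": 0.0205, "fingers": 1.0},
    {"rx": 0, "ry": 0, "rz": 0, "x": 0, "y": 0, "z": 0.0205, "fingers": 1.0},
    {"rx": 0, "ry": 0, "rz": 0, "x": 0, "y": 0, "z": 0.0205, "fingers": 1.0},
    {"rx": 0, "ry": 0, "rz": 0, "x": 0, "y": 0, "z": 0.0205, "fingers": 1.0},
    {"rx": 0, "ry": 0, "rz": 0, "x": 0, "y": 0, "z": -0.03, "fingers": 1.0},
    {"rx": 0, "ry": 0, "rz": 0, "x": 0, "y": 0, "z": -0.08, "fingers": 1.0},
    {"rx": 0, "ry": 0, "rz": 0, "x": -0.03, "y": 0, "z": -0.13, "fingers": 1.0}
  ]
}}

```text
time: 24.65
ee_pos: [0.4468, -0.3481, 0.2472]
eef_rot: [0.998, 0.061, 0.0, 0.0]
ft_force: [0.2, 0.4, 1.6]
width: 0.0866
```

```bash
python3 -c "
from h import *
stat(); rel((.4012,-.3547,.20),96.8);view((.5945,.019),111.6,.25)"
```

```text
t 24.65 grasp [ 0.4468 -0.3481  0.1962] psi 7.00 jaw -83.00 tilt 0.04 F [0.2 0.4 1.6] w 0.0866 q [-0.14  0.3   0.87  1.72 -0.24  1.23 -0.66]
rel x -0.0461 y 0.0010 z -0.0038 rx 0.0001 ry -0.0000 rz 0.0006 | psi0 7.0 psi 6.8 rows 1
view x 0.1187 y -0.3275 z -0.0030 rz -0.0406 [ 0.0001 -0.     -0.0406] psi 21.59999999999998
```

{"op": "drive_tool", "data": {
  "plan": [
    {"rx": 0, "ry": 0, "rz": 0, "x": -0.046, "y": 0, "z": -0.004, "fingers": 1.0},
    {"rx": 0, "ry": 0, "rz": 0, "x": -0.046, "y": 0, "z": -0.004, "fingers": 1.0},
    {"rx": 0, "ry": 0, "rz": 0, "x": -0.046, "y": 0, "z": -0.004, "fingers": 1.0},
    {"rx": 0, "ry": 0, "rz": 0, "x": -0.046, "y": 0, "z": -0.004, "fingers": 1.0}
  ]
}}

```text
time: 25.15
ee_pos: [0.4007, -0.3539, 0.2493]
eef_rot: [0.998, 0.06, -0.0, 0.0]
ft_force: [0.1, 1.1, 0.1]
width: 0.0869
```

```bash
python3 -c "
from h import *
for i in range(3): c=viewer.camera('wrist')
c=snap('wrist','w7.png')
stat(); measure(c,['riser_a','catch_tin','base_plate'],'wrist',TOPS|{'riser_a':.07,'catch_tin':.048});view((.5945,.019),111.6,.25)"
```

```text
t 25.35 grasp [ 0.4002 -0.3543  0.1984] psi 6.85 jaw -83.15 tilt 0.05 F [ 0.9 -0.7  0.7] w 0.0870 q [-0.15  0.21  0.9   1.8  -0.17  1.22 -0.65]
riser_a 0.82 px 277 22 n 4837 3675 z 0.0702 [ 535.7 -339.    75.6   21.4  -83.4]
riser_a 0.8 px 276 185 n 3677 3067 z 0.0702 [ 413.3 -352.8   75.9   24.9  -83.2]
catch_tin 0.61 px 276 107 n 4181 780 z 0.047 [ 474.7 -345.7   57.3   56.4   20.2]
base_plate 0.78 px 277 104 n 6689 6612 z 0.0203 [ 475.9 -345.8  103.9   80.2    6.5]
view x 0.1651 y -0.3285 z -0.0005 rz -0.0410 [-0.      0.0001 -0.041 ] psi 21.59999999999998
```

View pics/w7.png

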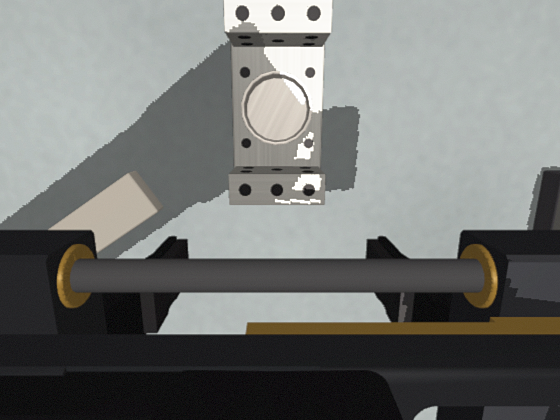

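The tin at (277,108) is centred within about 0.5 mm, and both risers are in place. Next is the mould plate.

{"op": "drive_tool", "data": {
  "plan": [
    {"rx": 0, "ry": 0, "rz": -0.041, "x": 0.165, "y": -0.329, "z": 0, "fingers": 1.0},
    {"rx": 0, "ry": 0, "rz": -0.041, "x": 0.165, "y": -0.329, "z": 0, "fingers": 1.0},
    {"rx": 0, "ry": 0, "rz": -0.041, "x": 0.165, "y": -0.329, "z": 0, "fingers": 1.0},
    {"rx": 0, "ry": 0, "rz": -0.041, "x": 0.165, "y": -0.329, "z": 0, "fingers": 1.0},
    {"rx": 0, "ry": 0, "rz": -0.041, "x": 0.165, "y": -0.329, "z": 0, "fingers": 1.0},
    {"rx": 0, "ry": 0, "rz": -0.041, "x": 0.165, "y": -0.329, "z": 0, "fingers": 1.0},
    {"rx": 0, "ry": 0, "rz": -0.041, "x": 0.165, "y": -0.329, "z": 0, "fingers": 1.0},
    {"rx": 0, "ry": 0, "rz": -0.041, "x": 0.165, "y": -0.329, "z": 0, "fingers": 1.0},
    {"rx": 0, "ry": 0, "rz": -0.041, "x": 0.165, "y": -0.329, "z": 0, "fingers": 1.0}
  ]
}}

```text
time: 26.62
ee_pos: [0.5243, -0.0097, 0.2498]
eef_rot: [0.983, 0.186, 0.0, 0.0]
ft_force: [-0.6, 0.3, 0.5]
width: 0.0871
```

```bash
python3 -c "
from h import *
for i in range(3): c=viewer.camera('wrist')
c=snap('wrist','w8.png')
stat(); measure(c,['mould_plate','drift'],'wrist',TOPS)"
```

```text
t 26.82 grasp [ 0.5245 -0.0088  0.1989] psi 21.51 jaw -68.49 tilt 0.02 F [-0.2 -0.7 -0. ] w 0.0870 q [-0.62  0.14  0.6   1.81 -0.09  1.21 -1.19]
mould_plate 0.59 px 276 103 n 12223 12217 z 0.0165 [594.2  18.  149.4  64.1  21.6]
drift 0.85 px 217 265 n 1119 1033 z 0.0142 [421.5  18.4 129.3  14.   -2.6]
```

View pics/w8.png

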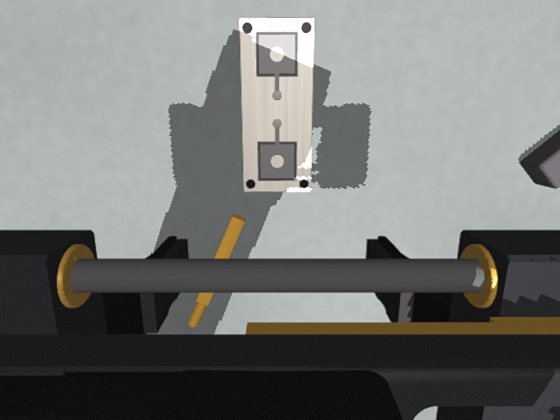

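```bash
python3 -c "
from h import *
stat();rel((.5942,.0180,.0225),111.6)"
```

```text
t 26.93 grasp [ 0.5245 -0.0085  0.1988] psi 21.55 jaw -68.45 tilt 0.01 F [-0.5  0.5  0.4] w 0.0867 q [-0.62  0.14  0.6   1.81 -0.09  1.21 -1.19]
rel x 0.0745 y 0.0009 z 0.1763 rx -0.0000 ry -0.0000 rz -0.0001 | psi0 21.5 psi 21.6 rows 4
```

{"op": "drive_tool", "data": {
  "plan": [
    {"rx": 0, "ry": 0, "rz": 0, "x": 0.05, "y": 0.001, "z": 0.02, "fingers": 1.0},
    {"rx": 0, "ry": 0, "rz": 0, "x": 0.074, "y": 0.001, "z": 0.06, "fingers": 1.0},
    {"rx": 0, "ry": 0, "rz": 0, "x": 0.074, "y": 0.001, "z": 0.1, "fingers": 1.0},
    {"rx": 0, "ry": 0, "rz": 0, "x": 0.074, "y": 0.001, "z": 0.14, "fingers": 1.0},
    {"rx": 0, "ry": 0, "rz": 0, "x": 0.074, "y": 0.001, "z": 0.165, "fingers": 1.0},
    {"rx": 0, "ry": 0, "rz": 0, "x": 0.074, "y": 0.001, "z": 0.176, "fingers": 1.0},
    {"rx": 0, "ry": 0, "rz": 0, "x": 0.074, "y": 0.001, "z": 0.176, "fingers": 1.0},
    {"rx": 0, "ry": 0, "rz": 0, "x": 0.074, "y": 0.001, "z": 0.176, "fingers": 0.5},
    {"rx": 0, "ry": 0, "rz": 0, "x": 0.074, "y": 0.001, "z": 0.176, "fingers": 0.5},
    {"rx": 0, "ry": 0, "rz": 0, "x": 0.074, "y": 0.001, "z": 0.176, "fingers": 0.5},
    {"rx": 0, "ry": 0, "rz": 0, "x": 0.074, "y": 0.001, "z": 0.176, "fingers": 0.5},
    {"rx": 0, "ry": 0, "rz": 0, "x": 0.074, "y": 0.001, "z": 0.176, "fingers": 0.5}
  ],
  "squeeze": 50
}}

```text
time: 28.42
ee_pos: [0.594, 0.0183, 0.0743]
eef_rot: [0.982, 0.187, 0.0, -0.0]
ft_force: [-1.5, 0.6, 6.3]
width: 0.0633
```

```bash
python3 -c "
from h import *
stat();viewer.camera('wrist');viewer.camera('wrist');stat(); rel((.4752,-.3457,.20),96.8)"
```

```text
t 28.43 grasp [0.5941 0.0183 0.0233] psi 21.59 jaw -68.41 tilt 0.04 F [-1.5  0.6  6.3] w 0.0633 q [-0.52  0.52  0.52  1.78 -0.32  0.92 -1.06]
t 28.52 grasp [0.5941 0.0184 0.0233] psi 21.60 jaw -68.40 tilt 0.05 F [-1.6  0.1  6.2] w 0.0632 q [-0.52  0.52  0.52  1.78 -0.32  0.92 -1.06]
rel x -0.2444 y 0.2947 z -0.1769 rx -0.0000 ry -0.0001 rz 0.0411 | psi0 21.6 psi 6.8 rows 7
```

{"op": "drive_tool", "data": {
  "plan": [
    {"rx": 0, "ry": 0, "rz": 0, "x": 0, "y": 0, "z": -0.04, "fingers": 0.5},
    {"rx": 0, "ry": 0, "rz": 0, "x": 0, "y": 0, "z": -0.09, "fingers": 0.5},
    {"rx": 0, "ry": 0, "rz": 0, "x": 0, "y": 0, "z": -0.14, "fingers": 0.5},
    {"rx": 0, "ry": 0, "rz": 0.041, "x": -0.244, "y": 0.295, "z": -0.16, "fingers": 0.5},
    {"rx": 0, "ry": 0, "rz": 0.041, "x": -0.244, "y": 0.295, "z": -0.16, "fingers": 0.5},
    {"rx": 0, "ry": 0, "rz": 0.041, "x": -0.244, "y": 0.295, "z": -0.16, "fingers": 0.5},
    {"rx": 0, "ry": 0, "rz": 0.041, "x": -0.244, "y": 0.295, "z": -0.16, "fingers": 0.5},
    {"rx": 0, "ry": 0, "rz": 0.041, "x": -0.244, "y": 0.295, "z": -0.16, "fingers": 0.5},
    {"rx": 0, "ry": 0, "rz": 0.041, "x": -0.244, "y": 0.295, "z": -0.16, "fingers": 0.5},
    {"rx": 0, "ry": 0, "rz": 0.041, "x": -0.244, "y": 0.295, "z": -0.16, "fingers": 0.5},
    {"rx": 0, "ry": 0, "rz": 0.041, "x": -0.244, "y": 0.295, "z": -0.16, "fingers": 0.5},
    {"rx": 0, "ry": 0, "rz": 0.041, "x": -0.244, "y": 0.295, "z": -0.16, "fingers": 0.5}
  ]
}}

```text
time: 30.02
ee_pos: [0.4763, -0.344, 0.2331]
eef_rot: [0.998, 0.061, -0.0, -0.001]
ft_force: [0.2, -0.7, -4.9]
width: 0.0634
```

```bash
cat >> h.py <<'E'
def heldm(c):
    X=cloud(c);s=monitor.read_state();R0=Q.from_quat(s['eef_rot']).as_matrix();T=(X-s['ee_pos'])@R0
    P=T[(abs(T[...,2]-.0583)<.006)&(abs(T[...,1])<.025)&(T[...,0]>.03)&(T[...,0]<.09)]
    print('mould front x %.4f, z %.4f'%(np.percentile(P[:,0],99),np.median(P[:,2])))
E
python3 -c "
from h import *
for i in range(3): c=viewer.camera('wrist')
c=snap('wrist','w9.png');heldm(c)
stat(); rel((.4752,-.3457,.0935),96.8)"
```

```text
mould front x 0.0750, z 0.0589
t 30.23 grasp [ 0.4761 -0.3447  0.1826] psi 6.94 jaw -83.06 tilt 0.03 F [ 0.3  1.  -3.4] w 0.0634 q [-0.09  0.36  0.8   1.68 -0.27  1.22 -0.68]
rel x -0.0010 y 0.0009 z 0.0891 rx -0.0001 ry -0.0000 rz 0.0004 | psi0 6.9 psi 6.8 rows 2
```

View pics/w9.png

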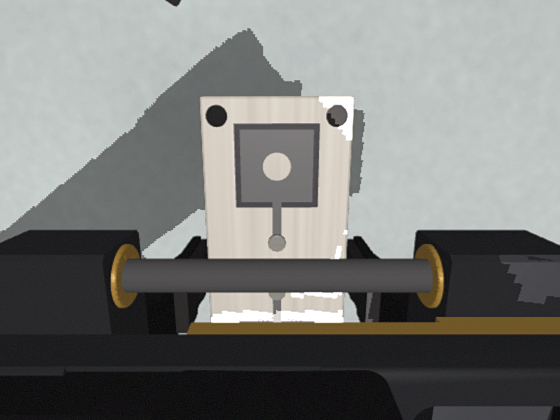

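The plate is held level, with its front edge at row 97. I'll lower it in stages.

{"op": "drive_tool", "data": {
  "plan": [
    {"rx": 0, "ry": 0, "rz": 0, "x": -0.001, "y": 0.001, "z": 0.03, "fingers": 0.5},
    {"rx": 0, "ry": 0, "rz": 0, "x": -0.001, "y": 0.001, "z": 0.06, "fingers": 0.5},
    {"rx": 0, "ry": 0, "rz": 0, "x": -0.001, "y": 0.001, "z": 0.08, "fingers": 0.5},
    {"rx": 0, "ry": 0, "rz": 0, "x": -0.001, "y": 0.001, "z": 0.082, "fingers": 0.5},
    {"rx": 0, "ry": 0, "rz": 0, "x": -0.001, "y": 0.001, "z": 0.082, "fingers": 0.5},
    {"rx": 0, "ry": 0, "rz": 0, "x": -0.001, "y": 0.001, "z": 0.082, "fingers": 0.5},
    {"rx": 0, "ry": 0, "rz": 0, "x": -0.001, "y": 0.001, "z": 0.082, "fingers": 0.5}
  ]
}}

```text
time: 31.1
ee_pos: [0.4748, -0.3472, 0.1524]
eef_rot: [0.998, 0.06, 0.001, 0.0]
ft_force: [0.6, -0.3, -3.7]
width: 0.0635
```

```bash
python3 -c "
from h import *
for i in range(3): c=viewer.camera('wrist')
stat(); rel((.4752,-.3457,.0935),96.8)"
```

```text
t 31.25 grasp [ 0.4747 -0.3471  0.101 ] psi 6.83 jaw -83.17 tilt 0.03 F [ 0.1 -0.1 -3.6] w 0.0634 q [-0.05  0.45  0.76  1.76 -0.35  1.07 -0.62]
rel x 0.0007 y -0.0013 z 0.0075 rx 0.0000 ry -0.0001 rz 0.0001 | psi0 6.8 psi 6.8 rows 1
```

{"op": "drive_tool", "data": {
  "plan": [
    {"rx": 0, "ry": 0, "rz": 0, "x": 0.0005, "y": -0.001, "z": 0.003, "fingers": 0.5},
    {"rx": 0, "ry": 0, "rz": 0, "x": 0.0005, "y": -0.001, "z": 0.006, "fingers": 0.5},
    {"rx": 0, "ry": 0, "rz": 0, "x": 0.0005, "y": -0.001, "z": 0.007, "fingers": 0.5},
    {"rx": 0, "ry": 0, "rz": 0, "x": 0.0005, "y": -0.001, "z": 0.007, "fingers": 0.5},
    {"rx": 0, "ry": 0, "rz": 0, "x": 0.0005, "y": -0.001, "z": 0.007, "fingers": 0.5}
  ]
}}

```text
time: 31.88
ee_pos: [0.4749, -0.346, 0.1447]
eef_rot: [0.998, 0.06, 0.0, 0.0]
ft_force: [0.3, 0.6, -3.9]
width: 0.0633
```

```bash
python3 -c "
from h import *
stat(); c=viewer.camera('wrist');stat(); rel((.4752,-.3457,.0935),96.8)"
```

```text
t 31.88 grasp [ 0.4749 -0.346   0.0937] psi 6.83 jaw -83.17 tilt 0.00 F [ 0.3  0.6 -3.9] w 0.0633 q [-0.05  0.46  0.75  1.76 -0.36  1.06 -0.62]
t 31.93 grasp [ 0.475  -0.346   0.0938] psi 6.83 jaw -83.17 tilt 0.00 F [ 0.4 -0.3 -4. ] w 0.0635 q [-0.05  0.46  0.75  1.76 -0.36  1.06 -0.62]
rel x 0.0003 y -0.0002 z 0.0003 rx 0.0000 ry -0.0000 rz 0.0001 | psi0 6.8 psi 6.8 rows 1
```

{"op": "drive_tool", "data": {
  "plan": [
    {"rx": 0, "ry": 0, "rz": 0, "x": 0, "y": 0, "z": 0.0005, "fingers": 0.5},
    {"rx": 0, "ry": 0, "rz": 0, "x": 0, "y": 0, "z": 0.0005, "fingers": 0.5},
    {"rx": 0, "ry": 0, "rz": 0, "x": 0, "y": 0, "z": 0.0005, "fingers": 1.0},
    {"rx": 0, "ry": 0, "rz": 0, "x": 0, "y": 0, "z": 0.0005, "fingers": 1.0},
    {"rx": 0, "ry": 0, "rz": 0, "x": 0, "y": 0, "z": 0.0005, "fingers": 1.0},
    {"rx": 0, "ry": 0, "rz": 0, "x": 0, "y": 0, "z": 0.0005, "fingers": 1.0},
    {"rx": 0, "ry": 0, "rz": 0, "x": 0, "y": 0, "z": -0.04, "fingers": 1.0},
    {"rx": 0, "ry": 0, "rz": 0, "x": 0, "y": 0, "z": -0.09, "fingers": 1.0},
    {"rx": 0, "ry": 0, "rz": 0, "x": -0.05, "y": 0, "z": -0.12, "fingers": 1.0},
    {"rx": 0, "ry": 0, "rz": 0, "x": -0.07, "y": 0, "z": -0.15, "fingers": 1.0},
    {"rx": 0, "ry": 0, "rz": 0, "x": -0.07, "y": 0, "z": -0.15, "fingers": 1.0},
    {"rx": 0, "ry": 0, "rz": 0, "x": -0.07, "y": 0, "z": -0.15, "fingers": 1.0}
  ]
}}

```text
time: 33.42
ee_pos: [0.406, -0.3537, 0.2942]
eef_rot: [0.998, 0.06, 0.0, -0.0]
ft_force: [0.6, 0.8, 0.2]
width: 0.087
```

```bash
python3 -c "
from h import *
for i in range(3): c=viewer.camera('wrist')
c=snap('wrist','w10.png')
stat(); measure(c,['mould_plate','riser_a'],'wrist',TOPS|{'mould_plate':.086,'riser_a':.07})
view((.4215,.0185),86,.25)"
```

```text
t 33.62 grasp [ 0.4057 -0.3538  0.2428] psi 6.88 jaw -83.12 tilt 0.10 F [0.3 0.4 0.2] w 0.0870 q [-0.14  0.17  0.87  1.73 -0.13  1.31 -0.69]
mould_plate 0.9 px 277 106 n 14564 14523 z 0.0865 [ 475.6 -346.3  149.4   64.1    6.9]
riser_a 0.83 px 268 183 n 343 256 z 0.0708 [ 413.6 -352.7   76.2   24.1  -83.1]
view x 0.1340 y -0.3538 z 0.0440 rz -0.4699 [-3.000e-04 -0.000e+00 -4.699e-01] psi 176.0
```

View pics/w10.png

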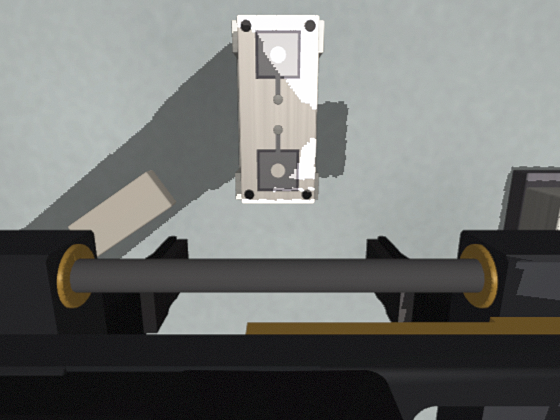

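The mould plate at (278,110) reads (475.6,-346.3) mm and 6.9°, dowel heads up, with a top z of 86.5 mm. Next is the drift.

{"op": "drive_tool", "data": {
  "plan": [
    {"rx": 0, "ry": 0, "rz": -0.47, "x": 0.03, "y": -0.06, "z": 0.0, "fingers": 1.0},
    {"rx": 0, "ry": 0, "rz": -0.47, "x": 0.04, "y": -0.08, "z": 0.0, "fingers": 1.0},
    {"rx": 0, "ry": 0, "rz": -0.47, "x": 0.05, "y": -0.1, "z": 0.0, "fingers": 1.0},
    {"rx": 0, "ry": 0, "rz": -0.47, "x": 0.06, "y": -0.13, "z": 0.0, "fingers": 1.0},
    {"rx": 0, "ry": 0, "rz": -0.47, "x": 0.07, "y": -0.16, "z": 0.0, "fingers": 1.0},
    {"rx": 0, "ry": 0, "rz": -0.47, "x": 0.08, "y": -0.19, "z": 0.01, "fingers": 1.0},
    {"rx": 0, "ry": 0, "rz": -0.47, "x": 0.09, "y": -0.22, "z": 0.01, "fingers": 1.0},
    {"rx": 0, "ry": 0, "rz": -0.47, "x": 0.1, "y": -0.25, "z": 0.02, "fingers": 1.0},
    {"rx": 0, "ry": 0, "rz": -0.47, "x": 0.11, "y": -0.28, "z": 0.03, "fingers": 1.0},
    {"rx": 0, "ry": 0, "rz": -0.47, "x": 0.12, "y": -0.31, "z": 0.04, "fingers": 1.0},
    {"rx": 0, "ry": 0, "rz": -0.47, "x": 0.13, "y": -0.34, "z": 0.044, "fingers": 1.0},
    {"rx": 0, "ry": 0, "rz": -0.47, "x": 0.134, "y": -0.354, "z": 0.044, "fingers": 1.0}
  ]
}}

```text
time: 35.22
ee_pos: [0.4964, 0.0152, 0.2499]
eef_rot: [0.373, 0.928, -0.0, -0.001]
ft_force: [0.6, -1.2, -0.3]
width: 0.0866
```

```bash
python3 -c "
from h import *
stat(); view((.4215,.0185),86,.25)"
```

```text
t 35.23 grasp [0.4963 0.0151 0.1989] psi 136.23 jaw 46.23 tilt 0.08 F [ 0.6 -1.2 -0.3] w 0.0866 q [-0.55  0.07  0.45  1.87 -0.03  1.21  0.72]
view x -0.0013 y -0.0014 z -0.0001 rz -0.1105 [-1.000e-04 -2.000e-04 -1.105e-01] psi 176.0
```

{"op": "drive_tool", "data": {
  "plan": [
    {"rx": 0, "ry": 0, "rz": -0.11, "x": 0, "y": 0, "z": 0, "fingers": 1.0},
    {"rx": 0, "ry": 0, "rz": -0.11, "x": 0, "y": 0, "z": 0, "fingers": 0.8},
    {"rx": 0, "ry": 0, "rz": -0.11, "x": 0, "y": 0, "z": 0, "fingers": 0.6},
    {"rx": 0, "ry": 0, "rz": -0.11, "x": 0, "y": 0, "z": 0, "fingers": 0.6},
    {"rx": 0, "ry": 0, "rz": -0.11, "x": 0, "y": 0, "z": 0, "fingers": 0.6},
    {"rx": 0, "ry": 0, "rz": -0.11, "x": 0, "y": 0, "z": 0, "fingers": 0.6}
  ]
}}

```text
time: 35.98
ee_pos: [0.4964, 0.0132, 0.2505]
eef_rot: [0.042, 0.999, -0.0, -0.0]
ft_force: [0.1, 0.2, 0.2]
width: 0.0532
```

```bash
python3 -c "
from h import *
for i in range(2): c=viewer.camera('wrist')
c=snap('wrist','w11.png')
stat(); measure(c,['drift'],'wrist',TOPS)
X=cloud(c)
for d in nets.regions_of('drift','wrist'):
  if d['confidence']<.4: continue
  P=X[d['region']]; P=P[P[:,2]>.01]; print(rect(P))
  # nose: project along tool x
  s=monitor.read_state();R0=Q.from_quat(s['eef_rot']).as_matrix();T=(P-s['ee_pos'])@R0
  for x0 in np.arange(T[:,0].min(),T[:,0].max(),.01):
    S=T[abs(T[:,0]-x0-.005)<.005]; print('%.3f mid %.4f w %.4f'%(x0+.005,(S[:,1].min()+S[:,1].max())/2,np.ptp(S[:,1])))
"
```

```text
t 36.12 grasp [0.4964 0.0132 0.1997] psi 175.26 jaw 85.26 tilt 0.01 F [0.4 0.1 0.1] w 0.0521 q [-0.52  0.07  0.42  1.87 -0.03  1.21  1.4 ]
drift 0.7 px 275 107 n 2113 2074 z 0.0141 [420.7  17.9 129.5  13.9  -2.5]
[420.8  17.9 129.2  13.9  -2.5]
0.016 mid 0.0006 w 0.0133
0.026 mid 0.0006 w 0.0131
0.036 mid -0.0003 w 0.0130
0.046 mid -0.0003 w 0.0130
0.056 mid -0.0008 w 0.0138
0.066 mid -0.0012 w 0.0128
0.076 mid -0.0016 w 0.0136
0.086 mid -0.0016 w 0.0134
0.096 mid -0.0025 w 0.0134
0.106 mid -0.0024 w 0.0133
0.116 mid -0.0029 w 0.0088
0.126 mid -0.0033 w 0.0096
0.136 mid -0.0037 w 0.0087
```

View pics/w11.png

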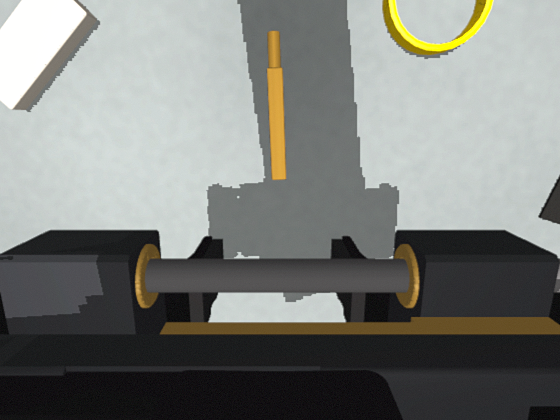

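The drift runs vertically in view, with its nose at (274,45) and its square end at (280,178). The nose points at 177.4° and the origin is near (435.8,17.2) mm.

```bash
python3 -c "
from h import *
stat();rel((.4318,.0174,.0225),87.4)"
```

```text
t 36.23 grasp [0.4964 0.0132 0.1997] psi 175.30 jaw 85.30 tilt 0.00 F [ 0.1  0.6 -0.5] w 0.0525 q [-0.52  0.07  0.42  1.87 -0.03  1.21  1.4 ]
rel x 0.0647 y -0.0011 z 0.1772 rx 0.0000 ry 0.0000 rz -0.0058 | psi0 175.3 psi 177.4 rows 4
```

{"op": "drive_tool", "data": {
  "plan": [
    {"rx": 0, "ry": 0, "rz": -0.006, "x": 0.05, "y": -0.001, "z": 0.02, "fingers": 0.6},
    {"rx": 0, "ry": 0, "rz": -0.006, "x": 0.065, "y": -0.001, "z": 0.06, "fingers": 0.6},
    {"rx": 0, "ry": 0, "rz": -0.006, "x": 0.065, "y": -0.001, "z": 0.1, "fingers": 0.6},
    {"rx": 0, "ry": 0, "rz": -0.006, "x": 0.065, "y": -0.001, "z": 0.14, "fingers": 0.6},
    {"rx": 0, "ry": 0, "rz": -0.006, "x": 0.065, "y": -0.001, "z": 0.165, "fingers": 0.6},
    {"rx": 0, "ry": 0, "rz": -0.006, "x": 0.065, "y": -0.001, "z": 0.176, "fingers": 0.6},
    {"rx": 0, "ry": 0, "rz": -0.006, "x": 0.065, "y": -0.001, "z": 0.176, "fingers": 0.6},
    {"rx": 0, "ry": 0, "rz": -0.006, "x": 0.065, "y": -0.001, "z": 0.176, "fingers": 0.0},
    {"rx": 0, "ry": 0, "rz": -0.006, "x": 0.065, "y": -0.001, "z": 0.176, "fingers": 0.0},
    {"rx": 0, "ry": 0, "rz": -0.006, "x": 0.065, "y": -0.001, "z": 0.176, "fingers": 0.0},
    {"rx": 0, "ry": 0, "rz": -0.006, "x": 0.065, "y": -0.001, "z": 0.176, "fingers": 0.0},
    {"rx": 0, "ry": 0, "rz": -0.006, "x": 0.065, "y": -0.001, "z": 0.176, "fingers": 0.0}
  ],
  "squeeze": 40
}}

```text
time: 37.72
ee_pos: [0.4316, 0.0175, 0.0749]
eef_rot: [0.022, 1.0, 0.0, 0.0]
ft_force: [-0.7, 1.1, 3.1]
width: 0.0137
```

```bash
python3 -c "
from h import *
stat();c=viewer.camera('wrist');c=viewer.camera('wrist');stat(); view((.488,.352),67.4,.27)"
```

```text
t 37.73 grasp [0.4316 0.0176 0.0239] psi 177.51 jaw 87.51 tilt 0.02 F [-0.7  1.1  3.1] w 0.0137 q [-0.52  0.18  0.4   2.19 -0.1   0.79  1.47]
t 37.83 grasp [0.4316 0.0175 0.0239] psi 177.51 jaw 87.51 tilt 0.01 F [-0.7  0.6  2.2] w 0.0133 q [-0.52  0.18  0.4   2.19 -0.1   0.79  1.47]
view x -0.1123 y 0.3109 z -0.1950 rz 0.0558 [0.     0.     0.0558] psi 157.4
```

{"op": "drive_tool", "data": {
  "plan": [
    {"rx": 0, "ry": 0, "rz": 0, "x": 0, "y": 0, "z": -0.05, "fingers": 0.0},
    {"rx": 0, "ry": 0, "rz": 0, "x": 0, "y": 0, "z": -0.1, "fingers": 0.0},
    {"rx": 0, "ry": 0, "rz": 0.056, "x": -0.112, "y": 0.311, "z": -0.195, "fingers": 0.0},
    {"rx": 0, "ry": 0, "rz": 0.056, "x": -0.112, "y": 0.311, "z": -0.195, "fingers": 0.0},
    {"rx": 0, "ry": 0, "rz": 0.056, "x": -0.112, "y": 0.311, "z": -0.195, "fingers": 0.0},
    {"rx": 0, "ry": 0, "rz": 0.056, "x": -0.112, "y": 0.311, "z": -0.195, "fingers": 0.0},
    {"rx": 0, "ry": 0, "rz": 0.056, "x": -0.112, "y": 0.311, "z": -0.195, "fingers": 0.0},
    {"rx": 0, "ry": 0, "rz": 0.056, "x": -0.112, "y": 0.311, "z": -0.195, "fingers": 0.0},
    {"rx": 0, "ry": 0, "rz": 0.056, "x": -0.112, "y": 0.311, "z": -0.195, "fingers": 0.0},
    {"rx": 0, "ry": 0, "rz": 0.056, "x": -0.112, "y": 0.311, "z": -0.195, "fingers": 0.0},
    {"rx": 0, "ry": 0, "rz": 0.056, "x": -0.112, "y": 0.311, "z": -0.195, "fingers": 0.0},
    {"rx": 0, "ry": 0, "rz": 0.056, "x": -0.112, "y": 0.311, "z": -0.195, "fingers": 0.0}
  ]
}}

```text
time: 39.33
ee_pos: [0.5569, 0.3224, 0.2698]
eef_rot: [0.197, 0.98, 0.0, -0.0]
ft_force: [-0.9, -0.2, -1.7]
width: 0.0135
```

```bash
python3 -c "
from h import *
for i in range(3): c=viewer.camera('wrist')
c=snap('wrist','w12.png')
stat(); measure(c,['tool_mat'],'wrist',TOPS)
X=cloud(c);D=(c['color'].max(-1)<75)&(X[...,2]<.008)&(X[...,2]>-.005); 
n,lab,st,cen=cv2.connectedComponentsWithStats(D.astype(np.uint8)); i=1+st[1:,4].argmax(); print(cen[i],st[i]); print(rect(X[lab==i]))
d=nets.regions_of('tool_mat','wrist')[0]['region']; P=X[d]; B=P[(P[:,2]>.0085)&(P[:,2]<.016)]; print('punch',rect(B),len(B))
"
```

```text
t 39.52 grasp [0.5569 0.3231 0.2189] psi 157.33 jaw 67.33 tilt 0.01 F [-0.8 -0.5 -0. ] w 0.0136 q [-0.79  0.39  0.26  1.45 -0.1   1.32  0.65]
tool_mat 0.64 px 276 95 n 15447 14290 z 0.0091 [487.6 351.1 168.7 100.9 -22.7]
[271.11668241  98.04842449] [  224    17   106   178 11647]
[488.1 351.  167.9  99.1 -22.6]
punch [498.2 375.6 120.   25.8 -22.6] 1719
```

View pics/w12.png

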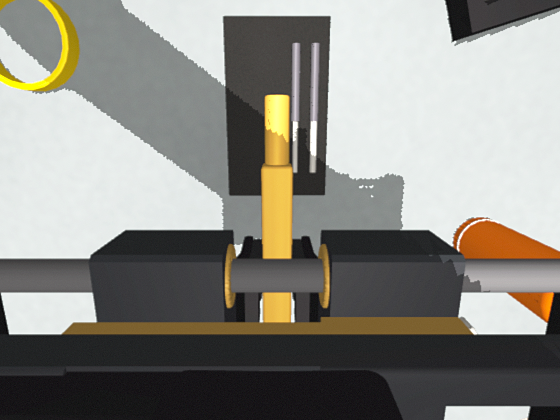

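The mat is at (277,105), with the punches at (297,105) and (315,105). The target point on the mat is (478.6,328.8) mm.

```bash
python3 -c "
from h import *
stat();rel((.4786,.3288,.048),67.4)"
```

```text
t 39.62 grasp [0.5569 0.3232 0.2189] psi 157.34 jaw 67.34 tilt 0.01 F [-0.9 -0.2 -2.6] w 0.0134 q [-0.79  0.39  0.26  1.45 -0.1   1.32  0.65]
rel x 0.0744 y -0.0251 z 0.1709 rx 0.0000 ry -0.0000 rz -0.0002 | psi0 157.3 psi 157.4 rows 4
```

{"op": "drive_tool", "data": {
  "plan": [
    {"rx": 0, "ry": 0, "rz": 0, "x": 0.04, "y": -0.025, "z": 0.02, "fingers": 0.0},
    {"rx": 0, "ry": 0, "rz": 0, "x": 0.074, "y": -0.025, "z": 0.06, "fingers": 0.0},
    {"rx": 0, "ry": 0, "rz": 0, "x": 0.074, "y": -0.025, "z": 0.11, "fingers": 0.0},
    {"rx": 0, "ry": 0, "rz": 0, "x": 0.074, "y": -0.025, "z": 0.15, "fingers": 0.0},
    {"rx": 0, "ry": 0, "rz": 0, "x": 0.074, "y": -0.025, "z": 0.17, "fingers": 0.0},
    {"rx": 0, "ry": 0, "rz": 0, "x": 0.074, "y": -0.025, "z": 0.17, "fingers": 0.0},
    {"rx": 0, "ry": 0, "rz": 0, "x": 0.074, "y": -0.025, "z": 0.17, "fingers": 0.0},
    {"rx": 0, "ry": 0, "rz": 0, "x": 0.074, "y": -0.025, "z": 0.17, "fingers": 0.0}
  ]
}}

```text
time: 40.62
ee_pos: [0.4796, 0.3292, 0.1011]
eef_rot: [0.196, 0.981, 0.001, 0.001]
ft_force: [0.6, 0.2, -0.9]
width: 0.0137
```

```bash
python3 -c "
from h import *
c=viewer.camera('wrist');c=viewer.camera('wrist')
stat();rel((.4786,.3288,.0283),67.4)"
```

```text
t 40.73 grasp [0.4795 0.3291 0.0497] psi 157.34 jaw 67.34 tilt 0.09 F [ 0.1 -0.6 -1.4] w 0.0132 q [-0.85  0.42  0.21  1.79 -0.11  0.94  0.58]
rel x 0.0007 y -0.0005 z 0.0214 rx 0.0002 ry 0.0001 rz -0.0002 | psi0 157.3 psi 157.4 rows 1
```

{"op": "drive_tool", "data": {
  "plan": [
    {"rx": 0, "ry": 0, "rz": 0, "x": 0.0005, "y": -0.0005, "z": 0.01, "fingers": 0.0},
    {"rx": 0, "ry": 0, "rz": 0, "x": 0.0005, "y": -0.0005, "z": 0.018, "fingers": 0.0},
    {"rx": 0, "ry": 0, "rz": 0, "x": 0.0005, "y": -0.0005, "z": 0.021, "fingers": 0.0},
    {"rx": 0, "ry": 0, "rz": 0, "x": 0.0005, "y": -0.0005, "z": 0.021, "fingers": 0.0},
    {"rx": 0, "ry": 0, "rz": 0, "x": 0.0005, "y": -0.0005, "z": 0.021, "fingers": 0.0}
  ]
}}

```text
time: 41.35
ee_pos: [0.478, 0.3282, 0.0789]
eef_rot: [0.196, 0.981, -0.0, -0.001]
ft_force: [-4.3, -2.8, 7.3]
width: 0.0135
```

```bash
python3 -c "
from h import *
stat();rel((.4786,.3288,.0279),67.4)"
```

```text
t 41.35 grasp [0.4779 0.3282 0.0279] psi 157.34 jaw 67.34 tilt 0.08 F [-4.3 -2.8  7.3] w 0.0135 q [-0.85  0.45  0.21  1.8  -0.11  0.9   0.58]
rel x -0.0003 y 0.0008 z -0.0000 rx -0.0002 ry -0.0001 rz -0.0002 | psi0 157.3 psi 157.4 rows 1
```

{"op": "drive_tool", "data": {
  "plan": [
    {"rx": 0, "ry": 0, "rz": 0, "x": 0, "y": 0, "z": 0, "fingers": 0.35},
    {"rx": 0, "ry": 0, "rz": 0, "x": 0, "y": 0, "z": 0, "fingers": 0.35},
    {"rx": 0, "ry": 0, "rz": 0, "x": 0, "y": 0, "z": 0, "fingers": 0.35},
    {"rx": 0, "ry": 0, "rz": 0, "x": 0, "y": 0, "z": 0, "fingers": 0.35},
    {"rx": 0, "ry": 0, "rz": 0, "x": 0, "y": 0, "z": -0.03, "fingers": 0.35},
    {"rx": 0, "ry": 0, "rz": 0, "x": 0, "y": 0, "z": -0.08, "fingers": 0.35},
    {"rx": 0, "ry": 0, "rz": 0, "x": -0.05, "y": 0, "z": -0.13, "fingers": 0.35},
    {"rx": 0, "ry": 0, "rz": 0, "x": -0.074, "y": 0.025, "z": -0.19, "fingers": 0.35},
    {"rx": 0, "ry": 0, "rz": 0, "x": -0.074, "y": 0.025, "z": -0.19, "fingers": 0.35},
    {"rx": 0, "ry": 0, "rz": 0, "x": -0.074, "y": 0.025, "z": -0.19, "fingers": 0.35},
    {"rx": 0, "ry": 0, "rz": 0, "x": -0.074, "y": 0.025, "z": -0.19, "fingers": 0.35},
    {"rx": 0, "ry": 0, "rz": 0, "x": -0.074, "y": 0.025, "z": -0.19, "fingers": 0.35}
  ]
}}

```text
time: 42.85
ee_pos: [0.5553, 0.3229, 0.2674]
eef_rot: [0.196, 0.981, -0.001, -0.001]
ft_force: [-1.0, -0.0, -0.2]
width: 0.0302
```

```bash
python3 -c "
from h import *
for i in range(3): c=viewer.camera('wrist')
c=snap('wrist','w13.png')
stat(); measure(c,['tool_mat','drift'],'wrist',TOPS|{'drift':.018})
c=snap('top','t13.png'); snap('scene','s13.png'); measure(c,['base_plate','riser_a','catch_tin','mould_plate','drift','tool_mat','odd_block'],'top',{'mould_plate':.086,'odd_block':.03,'drift':.018})
"
```

```text
t 43.05 grasp [0.556  0.323  0.2174] psi 157.36 jaw 67.36 tilt 0.03 F [-0.3 -0.   0. ] w 0.0306 q [-0.8   0.39  0.26  1.46 -0.1   1.31  0.65]
tool_mat 0.82 px 280 105 n 16156 14957 z 0.0091 [488.5 350.2 171.3 101.5 -22.7]
drift 0.94 px 249 99 n 2069 2011 z 0.0182 [467.9 331.5 129.6  14.1 -22.7]
base_plate 0.59 px 414 242 n 595 595 z 0.0234 [ 469.1 -317.8  138.3   27.7    6.2]
riser_a 0.68 px 425 268 n 110 110 z 0.0712 [ 408.3 -317.5   23.8    8.6    5.1]
mould_plate 0.72 px 437 235 n 2064 2022 z 0.0891 [ 474.8 -344.3  149.2   64.9    6.7]
mould_plate 0.46 px 132 255 n 1686 0 z 0.0095 
drift 0.54 px 135 264 n 340 300 z 0.0206 [480.  327.2 104.1  16.1 -22.3]
tool_mat 0.83 px 132 255 n 1622 1622 z 0.0091 [461.1 295.8 251.3 127.1  33.4]
odd_block 0.81 px 372 170 n 364 298 z 0.0331 [ 653.2 -241.3   57.9   29.7  -26. ]
```

View pics/w13.png

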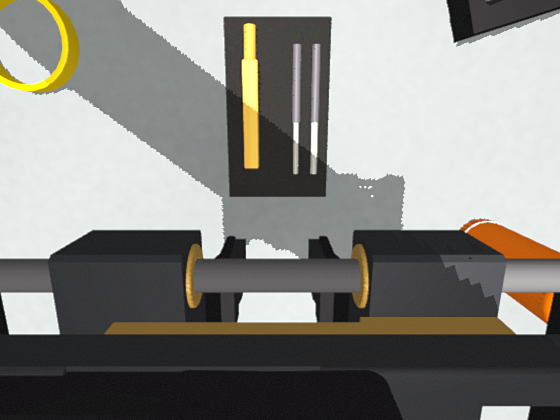

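View pics/s13.png

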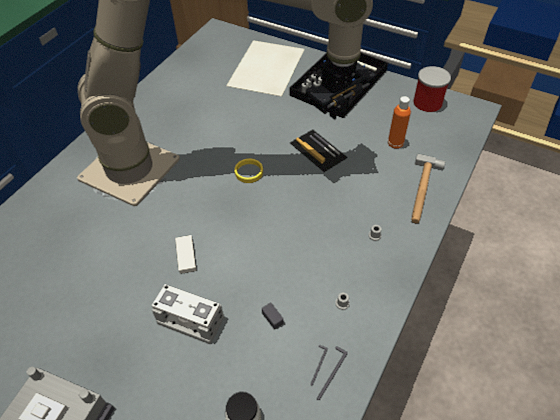

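View pics/t13.png

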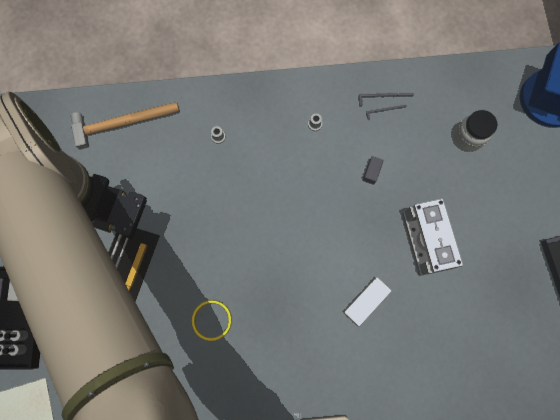

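The drift lies on the empty half of the mat at (250,97), its axis 25.5 mm from the mat's middle line and parallel to the punches. The assembly stands complete at (187,311) in the scene view, and the odd block is unmoved. I'll hand in.

```bash
python3 -c "
from h import *
stat(); print(workorder.close_job())"
```

```text
t 43.60 grasp [0.5563 0.323  0.2178] psi 157.34 jaw 67.34 tilt 0.00 F [-0.9 -0.5 -0.2] w 0.0305 q [-0.8   0.39  0.26  1.46 -0.1   1.31  0.65]
the job is handed in; nothing more can be done
None
```

The mould plate is set up as asked and the job was handed in at 43.6 s, with the gripper open and clear of everything. The order was risers, tin, mould plate, drift.

What the last checks showed:
- **Risers:** each sat within about 1 mm of its flush position at its end of the base plate.
- **Catch tin:** it was within about 0.5 mm of midway between the risers before the mould plate covered it.
- **Mould plate:** dowel heads up, measured at (475.6, -346.3) mm and 6.9°. The base plate is at about (475.2, -345.9) mm and 6.8°. The top reads about 86 mm, so the plate is seated on the risers.
- **Drift:** it lies parallel to the punches on the empty half, about 25.5 mm from the mat's middle line (24 mm intended). "Midway" could mean the bar or the whole piece, so I aimed between the two. The middle of the square bar is about 4 mm from the mat's middle and the middle of the whole piece about 11 mm.
- **Odd block:** not moved, to within the measurement.

The first move call was refused for its format and moved nothing. In the last top picture the arm hid part of the mat, so its drift and mat readings were only partial. I relied on the wrist camera for those. The top camera also read heights about 3 mm high throughout.

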